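# Kit the bracket caddy and hang it on the balancer arm

## Robot

A 6-joint arm with a two-finger parallel gripper is mounted at the origin on a cart in front of the work surface, level with it; the furniture and walls round the work are solid. World frame = base frame: x ahead of the robot, y to its left, z up, the work surface at z = 0. Lengths are in m, angles in degrees, forces in N, time in s.
With the tool pointing down it reaches from about 0.25 to 0.775 m from the base axis. Payload 4 kg.
Tool frame: the origin (TCP) lies between the finger pads; the fingertips stand 8 mm ahead of it and the grasp point (between the pads) lies 11 mm behind it; x points along the fingers, z is the direction in which the jaws open and shut, and the axes are right-handed (so a half turn about x gives the same grasp; the last joint's range is limited). The gripper opens to 94 mm and grips with 3 to 60 N. Pads are 16 mm wide; open, the fingers measure 119 mm over their backs; the gripper's body (75 mm by 177 mm) begins 78 mm behind the grasp point.
Start: joints at [59.41, 4.996, 78.535, -0, 96.463, -5.907], TCP at [0.23, 0.5, 0.214] pointing down, gripper open.
Joint ranges: [-177.83, 177.83], [-43.37, 116.18], [15.69, 146.23], [-61.86, 241.86], [9.47, 152.12], [-147.06, 147.06]. Speed limits (degrees/s): [159.86, 159.86, 180, 180, 180, 180].

## Interface

Orientations are given as a 3x3 rotation matrix whose columns are the frame's x, y, z axes.
In Python, from plant import r, read_camera, order, search_frame, place_of gives the robot as it stands.
- The arm moves only by the tool move_arm, never from a script. Its argument "deltas" is a list of rows, each an object of numbers: "rx", "ry", "rz": the turn, a rotation vector about the tool's x, y, z in degrees; "dx", "dy", "dz": the shift along the tool's x, y, z in m; "gripper": the opening, from 0 (shut) to 1 (fully open). A call has 1 to 20 rows; each row shifts and turns the pose as measured when the row begins, along the tool's axes as they then stand; what a row does not reach is not made up. A row lasts 1/12 s, in which the tool goes at most 41.7 mm and 7.16 degrees, less where a joint would pass 70% of its speed; a pose out of reach is approached as far as the arm can. A call with a gripper value outside its range is refused whole. The fingers move at their own pace and stop on an object; "force" is the grip in N (left out, the last holds). Time passes only in rows, so rows that do not move let the fingers close. It gives the time, the measured TCP pose, the force and the opening at its end, in the units of the state.
- r.get_state(): the state, without advancing time (a new reading comes with each control period).
- read_camera(name): name is "scene" or "top"; returns a dict with "image" (420x560x3 uint8, red, green, blue), "z_map" (420x560 float32, m along the optical axis (not along the pixel's ray), 0 where there is no reading), "intrinsics" (3x3 intrinsics, pixels), "rvec" (rotation vector, rad) and "tvec" (3), from world to camera coordinates, as OpenCV has them. Camera axes: x right, y down, z forward; pixel columns grow to the right and rows downward; lengths in m; the calibration is good to about 2 mm. A picture is of the moment at which its call begins.
- order.finish_job(): hands the job in, once; it reports no verdict.
Trained networks look in the newest picture that a camera, given by its name, has taken for a name from the list of things; names that differ only in an ending like _2 or _b are one class to them, and where a whole thing is asked for, a point or a joint stands for the part that bears it (a point fixed in the world has none). Each returns a list of dicts, best first, with "p" (0 to 1); they miss things now and then, are a little off and sometimes report something else, mostly with a low value. They report only what shows in the picture. A call takes as long as a camera call. They do not tell look-alikes from the thing itself.
- search_frame(camera, label): "xyz" ([x, y, z] in m, in the coordinates of the camera as it stood for that picture, good to about 4 mm: the middle of the surface that is visible of it).
- place_of(camera, label): "xyz" ([x, y, z] in m, in the coordinates of the camera as it stood for that picture, good to about 4 mm: a listed point, or the origin of a listed thing).
The state is a dict: "time_s": time; "joints": joint angles; "dq": joint speeds; "joint_efforts": joint torques, N m; "position": TCP position; "eef_rot": TCP orientation; "contact_force": force on the tool from outside, world axes, zero at the start; "wrist_torque": the same for the moment, N m; "width": opening from 0.0 (shut) to 1.0 (fully open).
Only numpy, scipy, OpenCV 4.12 (cv2) and the standard library are available. Lean on these libraries where they do the work, as an engineer would, in place of code of your own. Each camera call takes 0.05 s, during which the arm holds its last target.

## Task

Load the two-tray caddy and hang it up for the next job: first stand the left-hand bracket on its foot in the blue tray and the right-hand bracket on its foot in the yellow tray while the caddy stands on the bench, then lift the caddy by its bar and hang the bar in both red notches of the spring-balanced arm. Keep hold of it while the arm sinks under the weight, and let go only once the arm carries the whole load and has settled. Do not disturb the other things on the bench.

Things in the scene. Friction and masses are not known exactly. Their poses are not given: they have to be found in the camera images.
- caddy: two-tray caddy, 254 x 118 mm, 0.35 kg empty (15 % more or less): blue tray at its -x end (nearer the robot at the start), yellow at +x, 110 x 110 mm inside, 4 mm floor and walls, rim 42 mm high. Between them a mast (8 mm in x, 24 mm in y) carries a bar along y. Origin: centre of the underside, z up.
- caddy_bar (a point): middle of the carrying bar, on its axis, 165 mm above the caddy's underside. Round bar 12 mm thick, 128 mm long along the caddy's y, an end disc of 20 mm at each end, black sleeve on the middle 50 mm: grip there from above, closing along the caddy's x (the mast below is thinner than the bar). Hung from the bar the caddy levels itself.
- blue_tray (a point): centre of the blue tray's inner floor (for the left-hand bracket), 68 mm from the mast. With its web along the caddy's x, either way round, on the tray's middle line, a bracket has 10 mm to spare at each end and room for fingers beside the web.
- yellow_tray (a point): centre of the yellow tray's inner floor (for the right-hand bracket), like the blue one, 68 mm to the other side of the mast
- left_bracket: left-hand aluminium angle bracket, 90 mm long, 110 g: upright web 8 mm thick along x, 50 mm high from x=-45 to +13 mm, then sloping to a 20 mm high nose at x=+45; foot 5 mm thick, reaching 40 mm to its +y side only, so with the low nose away from you the foot is on the left. Origin: underside, middle of the web; x to the low nose, z up. Grip the web across its 8 mm near x=-8 mm, from above.
- right_bracket: right-hand aluminium angle bracket, 90 mm long, 110 g: upright web 8 mm thick along x, 50 mm high from x=-45 to +13 mm, then sloping to a 20 mm high nose at x=+45; foot 5 mm thick, reaching 40 mm to its -y side only, so with the low nose away from you the foot is on the right. Origin: underside, middle of the web; x to the low nose, z up. Grip the web across its 8 mm near x=-8 mm, from above.
- balance_arm: the spring-balanced arm; origin and axes at its fork point (see fork). Empty it stands tip-up, 0.2 rad above level, at its upper stop; the lower stop is 0.42 rad (116 mm) further down. It gives from about 1.2 N at the notches, then 1 N for every 16 mm. The loaded caddy (about 0.57 kg) brings it to rest 57 to 86 mm lower (0.20 to 0.30 rad); damped, it settles in about 1 s.
- fork (a point): where the middle of the hung bar's axis lies, midway between the notches; moves with the arm. x from here along the arm to the hinge, y across the fork, z up (pitches with the arm). Two tines 8 mm wide, 46 mm to each side in y, joined by a yoke 70 mm behind; the mast goes between them. Bring the caddy in from the robot's side with the bar above the notches, then lower.
- horn_top (a point): height of the tips of the flared red horns, 21 mm above the fork point. Each tine ends in an upward open notch between two horns, 15 mm wide at the bottom, about 38 mm at the mouth. Tines and fork point swing about the arm's hinge, which is 285 mm behind the fork point and 220 mm above the bench.
- side_cutter: small side cutter with red grips, 125 mm, lying loose; bystander
- box_kraft: brown cardboard box 118 x 70 x 42 mm, loose; bystander
- mouse: black computer mouse 110 x 60 x 35 mm, loose; bystander
- tape_roll: roll of amber tape 66 mm across, lying flat, loose; bystander
Not all that is in view belongs to the job. What is shaped like the right_bracket but purple is not meant.

How it is judged (in metres and radians):
On the way, in this order (a step that is already met when the one before it is completed fails the run):
1. both brackets stand in their own trays, let go, the caddy on the bench (distance between left_bracket and blue_tray below 0.05 m and z of each of left_bracket, right_bracket in the frame of caddy below 0.012 m and angle between each of left_bracket, right_bracket's own z axis and vertical below 0.35 rad and distance between right_bracket and yellow_tray below 0.05 m and height (world z) of caddy below 0.01 m and angle between caddy's own z axis and vertical below 0.1 rad and contact force between the fingers and left_bracket below 0.1 N and contact force between the fingers and right_bracket below 0.1 N), for 0.2 s.
2. the bar lies in both notches, still held, with the arm sunk and no longer moving (distance between caddy_bar and fork below 0.015 m and angle between the y axis of caddy and the y axis of fork, either way round below 0.12 rad and linear speed of balance_arm below 0.03 m/s and distance of balance_arm from where it was at the start of the episode above 0.042 m and contact force between the fingers and caddy above 1 N), for 0.3 s.
At the end, for the whole second after the job is handed in: The loaded caddy hangs level (0.2 rad), still and clear of the bench, its bar in both notches (12 mm, 0.12 rad), the arm at rest 45 to 110 mm lower; the left-hand bracket stands on its foot in the blue tray, the right-hand one in the yellow tray (origin within 50 mm of the floor centre) (distance between left_bracket and blue_tray below 0.05 m and z of each of left_bracket, right_bracket in the frame of caddy below 0.012 m and angle between each of left_bracket, right_bracket's own z axis and vertical below 0.35 rad and distance between right_bracket and yellow_tray below 0.05 m and distance between caddy_bar and fork below 0.012 m and angle between the y axis of caddy and the y axis of fork, either way round below 0.12 rad and linear speed of balance_arm below 0.03 m/s and distance of balance_arm from where it was at the start of the episode between 0.045 and 0.11 m and angle between caddy's own z axis and vertical below 0.2 rad and height (world z) of caddy above 0.01 m and linear speed of caddy below 0.05 m/s and contact force between the fingers and caddy below 0.1 N); the robot touches nothing.
It fails at once if the caddy is let go in the fork while the arm is still moving or not yet carrying it, so that the arm drops or springs up faster than 0.12 m/s (distance between caddy_bar and fork below 0.03 m and angle between the y axis of caddy and the y axis of fork, either way round below 0.12 rad and contact force between the fingers and caddy below 0.05 N and linear speed of balance_arm above 0.12 m/s).
It fails at once if the side cutter is moved more than 40 mm (distance of side_cutter from where it was at the start of the episode above 0.04 m).
It fails at once if the box of brown card is moved more than 40 mm (distance of box_kraft from where it was at the start of the episode above 0.04 m).
It fails at once if the mouse is moved more than 40 mm (distance of mouse from where it was at the start of the episode above 0.04 m).
It fails at once if the tape roll is moved more than 40 mm (distance of tape_roll from where it was at the start of the episode above 0.04 m).
It also fails if it takes over 72 s, if anything falls off the work surface, if the arm or the gripper's body presses on something with over 40 N, if the wrist force passes 120 N, or if a joint passes its speed limit or range.

## Working session

There is one attempt and no reset: what is moved stays moved. The work goes in short steps, Python scripts to look and compute and a tool call to move; the robot and the scene stay as the last step left them, time stands still between calls to the robot, and variables do not carry over. Pictures are saved under pics/ and viewed, and the job is handed in when it is done.

Besides the shell and the picture viewer there is one more tool, called as name(argument=value, ...), one argument or row to a line, values as JSON. move_arm: Moves the arm, as the interface text tells. Its arguments: {"type":"object","properties":{"deltas":{"type":"array"},"force":{"type":"number"}},"required":["deltas"]}

```bash
ls; mkdir -p pics
cat > h.py <<'E'
import numpy as np, cv2
from plant import r, read_camera, order, search_frame, place_of
def cam(n):
    d=read_camera(n); R=cv2.Rodrigues(np.array(d['rvec'],float))[0]; t=np.array(d['tvec'],float).reshape(3)
    return d,R,t
def w(R,t,p): return R.T@(np.array(p)-t)
def cloud(d,R,t):
    K=d['intrinsics'];z=d['z_map'];v,u=np.mgrid[:z.shape[0],:z.shape[1]]
    P=np.stack([(u-K[0,2])/K[0,0]*z,(v-K[1,2])/K[1,1]*z,z],-1)
    return (P-t)@R
def save(d,n): cv2.imwrite('pics/'+n,d['image'][...,::-1])
E
python3 - <<'E'
from h import *
np.set_printoptions(precision=4,suppress=True)
for c in ['top','scene']:
    d,R,t=cam(c); save(d,c+'0.png'); print(c,'campos',-R.T@t)
    for l in ['caddy','caddy_bar','blue_tray','yellow_tray','left_bracket','right_bracket','fork','horn_top','balance_arm','side_cutter','box_kraft','mouse','tape_roll']:
        for f in (place_of,):
            print(l,[(round(o['p'],2),w(R,t,o['xyz']).round(3)) for o in f(c,l)])
print(r.get_state())
E
```

```text
pics
top campos [ 0.3307 -0.1442  1.1397]
caddy [(0.55, array([ 0.546, -0.098, -0.001]))]
caddy_bar [(0.85, array([ 0.543, -0.103,  0.168]))]
blue_tray [(0.94, array([ 0.478, -0.094,  0.009])), (0.65, array([0.545, 0.255, 0.275]))]
yellow_tray [(0.95, array([ 0.614, -0.109,  0.001]))]
left_bracket [(0.84, array([ 0.456, -0.341,  0.002]))]
right_bracket [(0.69, array([ 0.593, -0.33 , -0.002])), (0.6, array([0.512, 0.109, 0.004]))]
fork [(0.83, array([0.543, 0.253, 0.273]))]
horn_top [(0.6, array([0.546, 0.252, 0.295]))]
balance_arm [(0.69, array([0.538, 0.244, 0.28 ]))]
side_cutter [(0.54, array([0.425, 0.118, 0.001]))]
box_kraft [(0.89, array([ 0.451, -0.53 , -0.001]))]
mouse [(0.75, array([ 0.586, -0.519,  0.002]))]
tape_roll [(0.87, array([0.432, 0.257, 0.003])), (0.5, array([0.54 , 0.245, 0.279])), (0.37, array([ 0.45 , -0.53 ,  0.001])), (0.17, array([ 0.545, -0.098, -0.001]))]
scene campos [-0.0719  0.4923  1.2   ]
caddy [(0.95, array([ 0.542, -0.103, -0.002])), (0.46, array([0.537, 0.25 , 0.273]))]
caddy_bar [(0.58, array([ 0.542, -0.103,  0.163]))]
blue_tray [(0.9, array([ 0.4
[... 703 characters left out ...]
5,  0.003])), (0.49, array([ 0.611, -0.109,  0.003]))]
mouse [(0.69, array([ 0.447, -0.526,  0.001])), (0.51, array([ 0.588, -0.526, -0.   ]))]
tape_roll []
{'time_s': 1.4, 'joints': array([59.4092,  4.9991, 78.5374, -0.0015, 96.4633, -5.9073]), 'dq': array([ 0.0304,  0.0035, -0.0227,  0.0231, -0.0944,  0.0528]), 'joint_efforts': array([  0.0002, -34.0031, -30.2595,   0.0719,   0.0236,  -0.    ]), 'position': array([0.2297, 0.4997, 0.2135]), 'eef_rot': array([[ 0.    , -0.9086,  0.4176],
       [-0.    ,  0.4176,  0.9086],
       [-1.    , -0.    ,  0.    ]]), 'contact_force': array([ 0.914 ,  0.385 , -0.3115]), 'wrist_torque': array([-0.0619, -0.0064, -0.0135]), 'width': 0.9965686988707557}
```

View pics/top0.png

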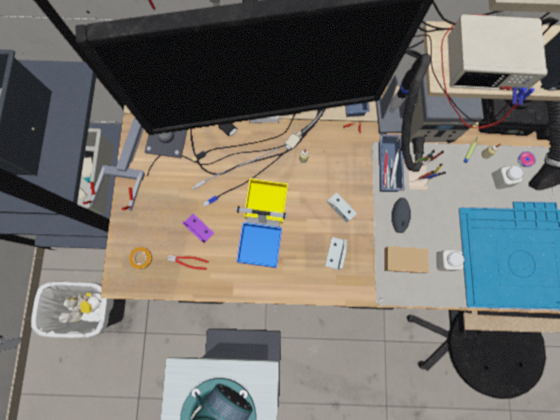

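View pics/scene0.png

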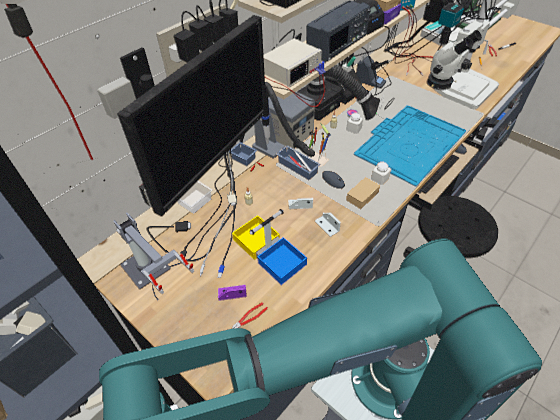

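Run:
```python
from h import *
np.set_printoptions(precision=4,suppress=True)
d,R,t=cam('top');W=cloud(d,R,t);np.save('w0.npy',W)
im=d['image']
def seg(c,rad,zmin,zmax=0.2):
    m=(np.hypot(W[...,0]-c[0],W[...,1]-c[1])<rad)&(W[...,2]>zmin)&(W[...,2]<zmax)&(d['z_map']>0)
    return W[m],im[m]
for n,c in [('L',(.456,-.341)),('R',(.593,-.33)),('P',(.512,.109))]:
    for zm in (0.003,0.012):
        p,_=seg(c,.065,zm); rr=cv2.minAreaRect(p[:,:2].astype(np.float32)*1000); print(n,zm,len(p),rr, p[:,2].max())
    p,_=seg(c,.065,0.012)
    mu=p[:,:2].mean(0);u,s,v=np.linalg.svd(p[:,:2]-mu);print(mu,v[0],np.degrees(np.arctan2(v[0,1],v[0,0])))
    q=(p[:,:2]-mu)@v[0]; 
    for a in np.arange(-.05,.05,.01):
        k=(q>a)&(q<a+.01)
        if k.any(): print(round(a,2),k.sum(),p[k,2].max().round(3))
p,_=seg((.546,-.102),.15,0.03,.05); print('caddy rim',cv2.minAreaRect(p[:,:2].astype(np.float32)*1000))
p,_=seg((.546,-.102),.1,0.14,.2); print('bar',cv2.minAreaRect(p[:,:2].astype(np.float32)*1000),p[:,2].max())
p,_=seg((.546,.25),.1,0.24,.33); print('fork',cv2.minAreaRect(p[:,:2].astype(np.float32)*1000),p[:,2].max())
# tall map
b=(W[...,2]>0.25)&(d['z_map']>0)&(W[...,0]>0.3)&(W[...,0]<1.1)&(abs(W[...,1])<.7)
for yb in np.arange(-.7,.7,.1):
    k=b&(W[...,1]>yb)&(W[...,1]<yb+.1)
    if k.any(): print('tall y',round(yb,1),'xmin',W[k][:,0].min().round(3),'z range',W[k][:,2].min().round(2),W[k][:,2].max().round(2))
import cv2
crop=lambda a,b,c,e,s:cv2.resize(im[a:b,c:e],None,fx=s,fy=s,interpolation=cv2.INTER_NEAREST)
cv2.imwrite('pics/crop1.png',np.hstack([crop(180,280,310,380,5)[...,::-1],crop(180,280,230,300,5)[...,::-1]]))
cv2.imwrite('pics/crop2.png',crop(110,220,90,250,5)[...,::-1])
```

```text
L 0.003 526 ((458.1182861328125, -340.2128601074219), (117.6484603881836, 127.03936004638672), 52.34541702270508) 0.05417199064235698
L 0.012 127 ((460.05169677734375, -339.01116943359375), (8.651632308959961, 89.7978286743164), 76.96360778808594) 0.05417199064235698
[ 0.4563 -0.3368] [-0.9719  0.2353] 166.39092864640375
-0.05 8 0.023
-0.04 12 0.034
-0.03 14 0.046
-0.02 12 0.053
-0.01 15 0.054
0.0 16 0.051
0.01 15 0.053
0.02 15 0.053
0.03 17 0.054
0.04 3 0.037
R 0.003 449 ((593.2034301757812, -329.1950378417969), (122.90885162353516, 121.50808715820312), 27.72200584411621) 0.054460327804660716
R 0.012 158 ((592.306640625, -326.51953125), (83.51961517333984, 37.680137634277344), 64.8143081665039) 0.054460327804660716
[ 0.5879 -0.3292] [-0.7264 -0.6873] -136.58287555474755
-0.05 10 0.026
-0.04 13 0.039
-0.03 16 0.046
-0.02 19 0.052
-0.01 19 0.054
0.0 19 0.051
0.01 18 0.052
0.02 23 0.053
0.03 21 0.053
P 0.003 457 ((507.8580322265625, 108.08805084228516), (118.80221557617188, 124.44580078125), 47.996864318847656) 0.05544174836279095
P 0.012 87 ((513.057373046875, 105.85792541503906), (88
[... 485 characters left out ...]
75911016
fork ((580.769775390625, 244.3714141845703), (104.56004333496094, 129.2767333984375), 84.15972137451172) 0.30595099667302145
tall y -0.7 xmin 0.796 z range 0.25 0.59
tall y -0.6 xmin 0.813 z range 0.25 0.6
tall y -0.5 xmin 0.817 z range 0.25 0.59
tall y -0.4 xmin 0.779 z range 0.31 0.64
tall y -0.3 xmin 0.758 z range 0.31 0.65
tall y -0.2 xmin 0.738 z range 0.31 0.65
tall y -0.1 xmin 0.718 z range 0.31 0.65
tall y -0.0 xmin 0.696 z range 0.32 0.65
tall y 0.1 xmin 0.542 z range 0.25 0.65
tall y 0.2 xmin 0.512 z range 0.25 0.34
tall y 0.3 xmin 0.524 z range 0.25 0.34
tall y 0.4 xmin 0.531 z range 0.25 0.41
tall y 0.5 xmin 0.635 z range 0.25 0.33
tall y 0.6 xmin 1.027 z range 0.25 0.27
```

View pics/crop1.png

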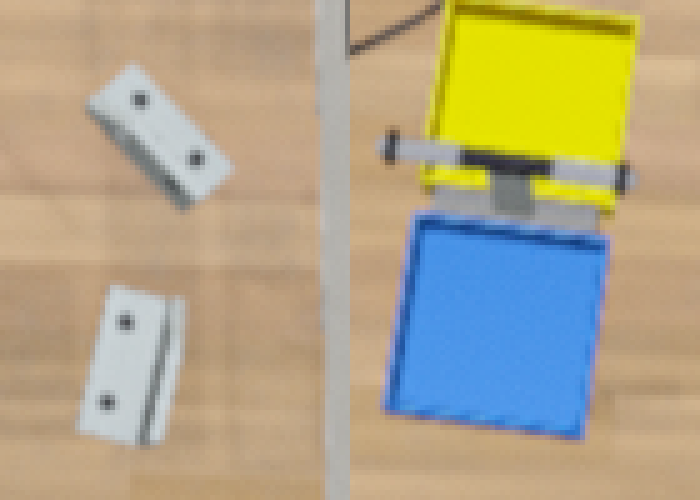

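View pics/crop2.png

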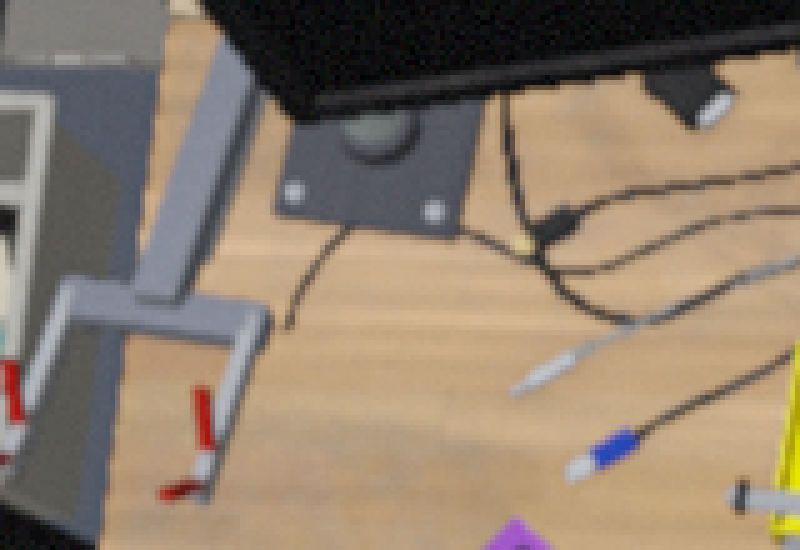

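Run:
```python
from h import *
np.set_printoptions(precision=4,suppress=True)
for cn in ['top','scene']:
    d,R,t=cam(cn);W=cloud(d,R,t);im=d['image'].astype(int);ok=d['z_map']>0
    for n,c in [('L',(.458,-.340)),('R',(.590,-.33))]:
        near=(np.hypot(W[...,0]-c[0],W[...,1]-c[1])<.065)&ok
        m=near&(W[...,2]>.044)&(W[...,2]<.058)
        p=W[m][:,:2].astype(np.float32)*1000
        print(cn,n,'top',cv2.minAreaRect(p),len(p))
        m=near&(W[...,2]>.003)&(W[...,2]<.058)
        print('  all',cv2.minAreaRect(W[m][:,:2].astype(np.float32)*1000))
        m=near&(W[...,2]>.003)&(W[...,2]<.009); p=W[m][:,:2].astype(np.float32)
        print('  foot',cv2.minAreaRect(p*1000), p.mean(0))
    red=(im[...,0]>130)&(im[...,1]<60)&(im[...,2]<60)&ok&(W[...,2]>.2)&(W[...,2]<.35)&(W[...,0]>.45)&(W[...,0]<.65)&(W[...,1]<.4)&(W[...,1]>.1)
    for s in (0,1):
        m=red&((W[...,1]>.25)==bool(s)); p=W[m]; print(cn,'horn',s,len(p),p.mean(0),p.min(0),p.max(0))
        for a in p[np.argsort(p[:,0])][::4]: print('    ',a)
    m=(abs(W[...,0]-.62)<.12)&(abs(W[...,1]-.1)<.35)&(W[...,2]>.3)&ok&(W[...,1]<.2)
    for yb in np.arange(-.2,.2,.05):
        k=m&(abs(W[...,1]-yb)<.025)
        if k.any(): print('mon',yb.round(2),W[k][:,0].min(),W[k][:,2].min(),W[k][:,2].max())
```

```text
top L top ((448.18865966796875, -336.1933288574219), (8.260269165039062, 64.21075439453125), 76.96746826171875) 62
  all ((454.8873596191406, -340.42578125), (113.57994842529297, 128.05691528320312), 1.725570797920227)
  foot ((454.8873596191406, -340.42578125), (113.57994842529297, 128.05691528320312), 1.725570797920227) [ 0.462  -0.3223]
top R top ((582.403076171875, -336.0189208984375), (60.523494720458984, 7.633547782897949), 44.29257583618164) 59
  all ((590.3564453125, -330.3089599609375), (121.29100036621094, 121.19381713867188), 19.95820426940918)
  foot ((590.3564453125, -330.3089599609375), (121.29100036621094, 121.19381713867188), 19.95820426940918) [ 0.6031 -0.34  ]
top horn 0 26 [0.548  0.201  0.2852] [0.5118 0.1971 0.2736] [0.5649 0.2063 0.3046]
     [0.5118 0.2019 0.3046]
     [0.5452 0.2035 0.2745]
     [0.5478 0.2015 0.2743]
     [0.5516 0.2029 0.278 ]
     [0.5556 0.1997 0.2815]
     [0.5597 0.1992 0.2842]
     [0.5632 0.2001 0.289 ]
top horn 1 25 [0.5608 0.292  0.2836] [0.5233 0.2885 0.2715] [0.5738 0.2957 0.3022]
     [0.5233 0.2954 0.3016]
     [0.5552 0.2934 0.2
[... 1629 characters left out ...]
0.2949 0.3028]
     [0.5233 0.2978 0.3016]
     [0.5542 0.2948 0.2737]
     [0.5565 0.2963 0.2732]
     [0.5596 0.2911 0.2826]
     [0.5643 0.2898 0.2854]
     [0.5668 0.2935 0.2874]
     [0.5704 0.2925 0.2917]
     [0.5739 0.2893 0.2936]
mon -0.15 0.7397259426137891 0.3234357666904597 0.3234357666904597
mon -0.1 0.730704592766519 0.3140179710189848 0.6499852428062484
mon -0.05 0.7204549929348277 0.3170168449551275 0.6495906471298348
mon -0.0 0.710761871469739 0.31684285412167623 0.6504795930493071
mon 0.05 0.7002866143586226 0.3180545293008228 0.651657722889665
mon 0.1 0.6908005065386361 0.31693315818016154 0.6513778473408322
mon 0.15 0.6811340891006569 0.3168217175011714 0.6518865401260212
```

```bash
cat > plan.py <<'E'
import sys,numpy as np
from plant import r
# plan.py x y z phi : prints in-tool shift (current axes), rot, and after-rotation shift
def main(a):
    x,y,z,phi=map(float,a)
    s=r.get_state();R=np.array(s['eef_rot']);p=np.array(s['position'])
    ph=np.degrees(np.arctan2(R[1,2],R[0,2]));dphi=(phi-ph+180)%360-180
    d=np.array([x,y,z])-p
    f=np.radians(phi)
    zt=np.array([np.cos(f),np.sin(f),0]);xt=np.array([0,0,-1.]);yt=np.cross(zt,xt)
    print('pos',p.round(4),'phi',ph.round(2),'tilt',R[2,0].round(4),'w',round(s['width'],3),'F',np.round(s['contact_force'],2),'t',round(s['time_s'],2))
    print('j',np.round(s['joints'],1))
    print('shift now axes mm',(R.T@d*1000).round(1),'| rx',round(-dphi,2),'rows',abs(dphi)/7.16,'| shift after rot mm',np.round([1000*d@xt,1000*d@yt,1000*d@zt],1))
main(sys.argv[1:5])
E
python3 plan.py .454 -.3375 .15 77
```

```text
pos [0.2297 0.4998 0.2135] phi 65.32 tilt -1.0 w 1.0 F [ 0.23  0.99 -0.02] t 1.55
j [59.4  5.  78.5  0.  96.5 -5.9]
shift now axes mm [  63.4 -553.5 -667.1] | rx -11.68 rows 1.6318135319859248 | shift after rot mm [  63.5 -406.9 -765.3]
```

move_arm(
  deltas=[
    {"rx": -5.84, "gripper": 0.45},
    {"rx": -5.84},
    {"dy": -0.0185, "dz": -0.0348},
    {"dy": -0.0185, "dz": -0.0348},
    {"dy": -0.0185, "dz": -0.0348},
    {"dy": -0.0185, "dz": -0.0348},
    {"dy": -0.0185, "dz": -0.0348},
    {"dy": -0.0185, "dz": -0.0348},
    {"dy": -0.0185, "dz": -0.0348},
    {"dy": -0.0185, "dz": -0.0348},
    {"dy": -0.0185, "dz": -0.0348},
    {"dy": -0.0185, "dz": -0.0348},
    {"dy": -0.0185, "dz": -0.0348},
    {"dy": -0.0185, "dz": -0.0348},
    {"dy": -0.0185, "dz": -0.0348},
    {"dy": -0.0185, "dz": -0.0348},
    {"dy": -0.0185, "dz": -0.0348},
    {"dy": -0.0185, "dz": -0.0348},
    {"dy": -0.0185, "dz": -0.0348},
    {"dy": -0.0185, "dz": -0.0348},
  ],
)

```text
validation failed for argument at $.de...
```

```bash
python3 plan.py .454 -.3375 .1 77
```

```text
pos [0.2297 0.4998 0.2135] phi 65.32 tilt -1.0 w 1.0 F [ 0.23  0.99 -0.02] t 1.55
j [59.4  5.  78.5  0.  96.5 -5.9]
shift now axes mm [ 113.4 -553.5 -667.1] | rx -11.68 rows 1.6318135319859248 | shift after rot mm [ 113.5 -406.9 -765.3]
```

move_arm(
  deltas=[
    {"rx": -5.84, "ry": 0, "rz": 0, "dx": 0, "dy": 0, "dz": 0, "gripper": 0.45},
  ],
)

```text
time_s: 1.63
position: [0.2297, 0.4998, 0.2135]
eef_rot: [[0.0, -0.947, 0.321], [0.0, 0.321, 0.947], [-1.0, -0.0, 0.0]]
contact_force: [-0.1, -0.8, -0.9]
width: 0.959
```

move_arm(
  deltas=[
    {"rx": -5.84, "gripper": 0.45},
  ],
)

```text
validation failed for argument at $.de...
```

All keys are needed in each row.

move_arm(
  deltas=[
    {"rx": -5.84, "ry": 0, "rz": 0, "dx": 0, "dy": 0, "dz": 0, "gripper": 0.45},
    {"rx": 0, "ry": 0, "rz": 0, "dx": 0, "dy": -0.0185, "dz": -0.0348, "gripper": 0.45},
    {"rx": 0, "ry": 0, "rz": 0, "dx": 0, "dy": -0.0185, "dz": -0.0348, "gripper": 0.45},
    {"rx": 0, "ry": 0, "rz": 0, "dx": 0, "dy": -0.0185, "dz": -0.0348, "gripper": 0.45},
    {"rx": 0, "ry": 0, "rz": 0, "dx": 0, "dy": -0.0185, "dz": -0.0348, "gripper": 0.45},
    {"rx": 0, "ry": 0, "rz": 0, "dx": 0, "dy": -0.0185, "dz": -0.0348, "gripper": 0.45},
    {"rx": 0, "ry": 0, "rz": 0, "dx": 0, "dy": -0.0185, "dz": -0.0348, "gripper": 0.45},
    {"rx": 0, "ry": 0, "rz": 0, "dx": 0, "dy": -0.0185, "dz": -0.0348, "gripper": 0.45},
    {"rx": 0, "ry": 0, "rz": 0, "dx": 0, "dy": -0.0185, "dz": -0.0348, "gripper": 0.45},
    {"rx": 0, "ry": 0, "rz": 0, "dx": 0, "dy": -0.0185, "dz": -0.0348, "gripper": 0.45},
    {"rx": 0, "ry": 0, "rz": 0, "dx": 0, "dy": -0.0185, "dz": -0.0348, "gripper": 0.45},
    {"rx": 0, "ry": 0, "rz": 0, "dx": 0, "dy": -0.0185, "dz": -0.0348, "gripper": 0.45},
    {"rx": 0, "ry": 0, "rz": 0, "dx": 0, "dy": -0.0185, "dz": -0.0348, "gripper": 0.45},
  ],
)

```text
time_s: 2.72
position: [0.3605, 0.0329, 0.212]
eef_rot: [[0.006, -0.981, 0.196], [0.0, 0.196, 0.981], [-1.0, -0.006, 0.002]]
contact_force: [0.5, 0.4, 0.1]
width: 0.45
```

```bash
python3 plan.py .454 -.3375 .1 77
```

```text
pos [0.3605 0.0329 0.212 ] phi 78.68 tilt -1.0 w 0.45 F [0.51 0.44 0.13] t 2.72
j [-3.800e+00 -2.010e+01  1.009e+02  1.000e-01  9.880e+01 -8.250e+01]
shift now axes mm [ 112.5 -163.7 -345.1] | rx 1.68 rows 0.23481508131150633 | shift after rot mm [ 112.  -174.5 -339.9]
```

Create plan.py:
```python
import sys,numpy as np
from scipy.spatial.transform import Rotation as Ro
from plant import r
def main(a):
    x,y,z,phi=map(float,a)
    s=r.get_state();R=np.array(s['eef_rot']);p=np.array(s['position'])
    ph=np.degrees(np.arctan2(R[1,2],R[0,2]))
    d=np.array([x,y,z])-p
    f=np.radians(phi)
    zt=np.array([np.cos(f),np.sin(f),0]);xt=np.array([0,0,-1.]);yt=np.cross(zt,xt)
    T=np.c_[xt,yt,zt]; rv=np.degrees(Ro.from_matrix(R.T@T).as_rotvec())
    print('pos',p.round(4),'phi',ph.round(2),'w',round(s['width'],3),'F',np.round(s['contact_force'],2),'t',round(s['time_s'],2),'j',np.round(s['joints'],1))
    print('now-axes mm',(R.T@d*1000).round(1),'| rotvec',rv.round(2),'rows',round(np.linalg.norm(rv)/7.16,1),'| after-rot mm',np.round(T.T@d*1000,1))
main(sys.argv[1:5])
```

```text
(no output)
```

move_arm(
  deltas=[
    {"rx": 1.68, "ry": 0, "rz": 0, "dx": 0, "dy": -0.0165, "dz": -0.0345, "gripper": 0.45},
    {"rx": 0, "ry": 0, "rz": 0, "dx": 0, "dy": -0.0175, "dz": -0.034, "gripper": 0.45},
    {"rx": 0, "ry": 0, "rz": 0, "dx": 0, "dy": -0.0175, "dz": -0.034, "gripper": 0.45},
    {"rx": 0, "ry": 0, "rz": 0, "dx": 0, "dy": -0.0175, "dz": -0.034, "gripper": 0.45},
    {"rx": 0, "ry": 0, "rz": 0, "dx": 0, "dy": -0.0175, "dz": -0.034, "gripper": 0.45},
    {"rx": 0, "ry": 0, "rz": 0, "dx": 0.01, "dy": -0.0175, "dz": -0.034, "gripper": 0.45},
    {"rx": 0, "ry": 0, "rz": 0, "dx": 0.01, "dy": -0.0175, "dz": -0.034, "gripper": 0.45},
    {"rx": 0, "ry": 0, "rz": 0, "dx": 0.02, "dy": -0.0175, "dz": -0.034, "gripper": 0.45},
    {"rx": 0, "ry": 0, "rz": 0, "dx": 0.02, "dy": -0.0175, "dz": -0.03, "gripper": 0.45},
    {"rx": 0, "ry": 0, "rz": 0, "dx": 0.02, "dy": -0.0175, "dz": -0.02, "gripper": 0.45},
    {"rx": 0, "ry": 0, "rz": 0, "dx": 0, "dy": 0, "dz": 0, "gripper": 0.45},
  ],
)

```text
time_s: 3.63
position: [0.4593, -0.3453, 0.1364]
eef_rot: [[0.021, -0.971, 0.239], [-0.007, 0.239, 0.971], [-1.0, -0.022, -0.002]]
contact_force: [-0.1, 1.3, 0.0]
width: 0.451
```

```bash
python3 plan.py .454 -.3375 .1 77
```

```text
pos [ 0.4593 -0.3453  0.1364] phi 76.17 w 0.451 F [-0.15  1.34  0.05] t 3.63 j [ -42.9    8.8   83.1    0.5   86.9 -119.1]
now-axes mm [36.2  7.8  6.4] | rotvec [-0.83 -0.12  1.24] rows 0.2 | after-rot mm [36.4  7.   6.4]
```

move_arm(
  deltas=[
    {"rx": -0.83, "ry": -0.12, "rz": 1.24, "dx": 0.02, "dy": 0.007, "dz": 0.0064, "gripper": 0.45},
    {"rx": 0, "ry": 0, "rz": 0, "dx": 0.016, "dy": 0, "dz": 0, "gripper": 0.45},
    {"rx": 0, "ry": 0, "rz": 0, "dx": 0, "dy": 0, "dz": 0, "gripper": 0.45},
  ],
)

```text
time_s: 3.88
position: [0.4541, -0.3392, 0.0981]
eef_rot: [[-0.002, -0.974, 0.228], [0.002, 0.228, 0.974], [-1.0, 0.003, 0.001]]
contact_force: [0.2, -0.4, -0.2]
width: 0.45
```

```bash
python3 plan.py .454 -.3375 .026 77
python3 - <<'E'
from h import *
for c in ['top','scene']:
    d,R,t=cam(c); i=d['image']; 
    y,x=(190,290) if c=='top' else (180,280)
    cv2.imwrite(f'pics/a_{c}.png',cv2.resize(i[y:y+90,x:x+100],None,fx=6,fy=6)[...,::-1])
E
```

```text
pos [ 0.4541 -0.3392  0.0981] phi 76.84 w 0.45 F [ 0.22 -0.38 -0.24] t 3.88 j [ -42.5   10.1   86.    -0.    84.  -119.3]
now-axes mm [72.2  0.3  1.5] | rotvec [-0.16  0.08 -0.15] rows 0.0 | after-rot mm [72.1  0.4  1.7]
```

View pics/a_scene.png

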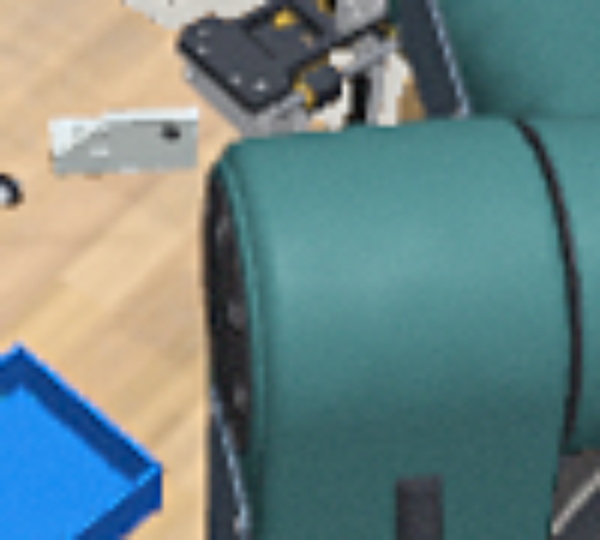

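move_arm(
  deltas=[
    {"rx": 0, "ry": 0, "rz": 0, "dx": 0.024, "dy": 0, "dz": 0.0015, "gripper": 0.45},
    {"rx": 0, "ry": 0, "rz": 0, "dx": 0.024, "dy": 0, "dz": 0, "gripper": 0.45},
    {"rx": 0, "ry": 0, "rz": 0, "dx": 0.022, "dy": 0, "dz": 0, "gripper": 0.45},
    {"rx": 0, "ry": 0, "rz": 0, "dx": 0.002, "dy": 0, "dz": 0, "gripper": 0.3},
    {"rx": 0, "ry": 0, "rz": 0, "dx": 0, "dy": 0, "dz": 0, "gripper": 0.0},
    {"rx": 0, "ry": 0, "rz": 0, "dx": 0, "dy": 0, "dz": 0, "gripper": 0.0},
    {"rx": 0, "ry": 0, "rz": 0, "dx": 0, "dy": 0, "dz": 0, "gripper": 0.0},
    {"rx": 0, "ry": 0, "rz": 0, "dx": 0, "dy": 0, "dz": 0, "gripper": 0.0},
    {"rx": 0, "ry": 0, "rz": 0, "dx": 0, "dy": 0, "dz": 0, "gripper": 0.0},
    {"rx": 0, "ry": 0, "rz": 0, "dx": 0, "dy": 0, "dz": 0, "gripper": 0.0},
  ],
  force=20,
)

```text
time_s: 4.82
position: [0.4654, -0.3439, 0.0491]
eef_rot: [[0.027, -0.974, 0.224], [-0.024, 0.224, 0.974], [-0.999, -0.032, -0.017]]
contact_force: [-0.0, 1.2, -2.3]
width: 0.086
```

```bash
python3 plan.py .478 -.0935 .15 84
```

```text
pos [ 0.4654 -0.3439  0.0491] phi 77.04 w 0.086 F [-0.04  1.17 -2.33] t 4.82 j [ -42.1   12.2   89.5    0.    76.2 -119.2]
now-axes mm [-106.4   40.5  245.1] | rotvec [-6.95 -1.08  1.75] rows 1.0 | after-rot mm [-100.9   13.6  250.3]
```

Run:
```python
from h import *
for c in ['top','scene']:
    d,R,t=cam(c); save(d,f'b_{c}.png')
s=r.get_state()
print(s['position'],s['dq'],s['joint_efforts'],s['contact_force'],s['wrist_torque'],s['joints'])
```

```text
[ 0.46521029 -0.34379493  0.04869284] [0.03597657 0.43769146 0.57943258 0.05076236 0.01252307 0.03089286] [ 2.45694502e-02 -3.77856338e+01 -2.85732722e+01 -4.15791082e-02
 -7.92447967e-02 -1.45557489e-03] [-0.21230025  0.49828831 -0.21446564] [ 0.06035985 -0.01900439  0.02970431] [-4.21005950e+01  1.21796027e+01  8.95716284e+01  3.57788774e-02
  7.62217988e+01 -1.19154986e+02]
```

View pics/b_top.png

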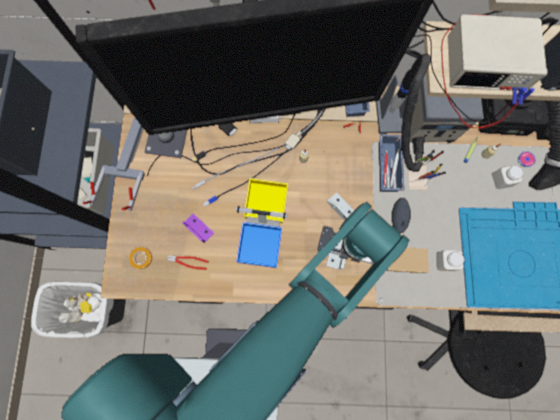

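View pics/b_scene.png

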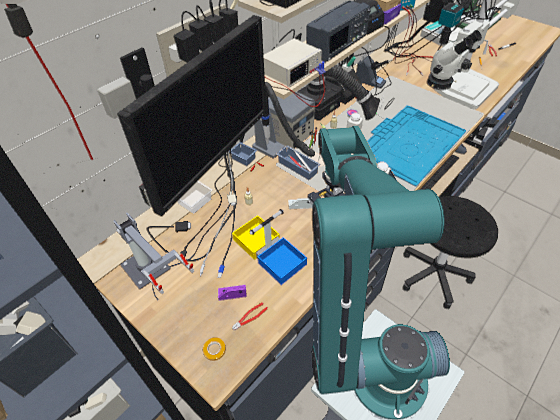

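move_arm(
  deltas=[
    {"rx": 0, "ry": 0, "rz": 0, "dx": 0, "dy": 0, "dz": 0, "gripper": 0.45},
    {"rx": 0, "ry": 0, "rz": 0, "dx": -0.01, "dy": 0, "dz": 0, "gripper": 0.45},
    {"rx": 0, "ry": 0, "rz": 0, "dx": -0.01, "dy": 0, "dz": 0, "gripper": 0.45},
  ],
)

```text
time_s: 5.17
position: [0.4633, -0.3423, 0.0674]
eef_rot: [[0.023, -0.974, 0.224], [-0.02, 0.224, 0.974], [-1.0, -0.027, -0.014]]
contact_force: [0.4, -0.1, 0.5]
width: 0.258
```

```bash
python3 plan.py .454 -.3375 .07 77
python3 - <<'E'
from h import *
d,R,t=cam('top');print([(round(o['p'],2),w(R,t,o['xyz']).round(3)) for o in place_of('top','left_bracket')])
cv2.imwrite('pics/c_top.png',cv2.resize(d['image'][190:290,290:400],None,fx=6,fy=6)[...,::-1])
E
```

```text
pos [ 0.4633 -0.3423  0.0674] phi 77.03 w 0.258 F [ 0.45 -0.06  0.48] t 5.17 j [ -42.1   11.2   88.5    0.    78.6 -119.2]
now-axes mm [-2.9 10.1  2.5] | rotvec [ 0.04 -0.81  1.52] rows 0.2 | after-rot mm [-2.6 10.1  2.5]
[(0.47, array([ 0.456, -0.345, -0.   ])), (0.45, array([ 0.597, -0.328, -0.003]))]
```

View pics/c_top.png

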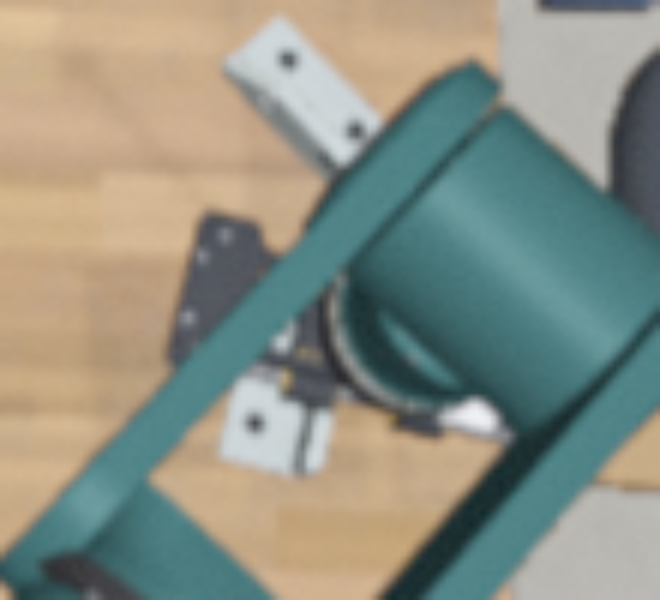

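move_arm(
  deltas=[
    {"rx": 0, "ry": -0.8, "rz": 1.5, "dx": 0, "dy": 0.01, "dz": 0.0025, "gripper": 0.45},
    {"rx": 0, "ry": 0, "rz": 0, "dx": 0, "dy": 0, "dz": 0, "gripper": 0.45},
    {"rx": 0, "ry": 0, "rz": 0, "dx": 0, "dy": 0, "dz": 0, "gripper": 0.45},
  ],
)

```text
time_s: 5.52
position: [0.4563, -0.3394, 0.0715]
eef_rot: [[0.007, -0.975, 0.224], [-0.006, 0.224, 0.975], [-1.0, -0.008, -0.004]]
contact_force: [-1.1, -0.4, 0.2]
width: 0.449
```

```bash
python3 plan.py .454 -.3375 .027 77
```

```text
pos [ 0.4563 -0.3394  0.0715] phi 77.04 w 0.449 F [-1.08 -0.39  0.16] t 5.52 j [ -42.4   11.    88.2    0.    80.3 -119.4]
now-axes mm [44.4  3.   1.6] | rotvec [ 0.04 -0.25  0.46] rows 0.1 | after-rot mm [44.5  2.7  1.4]
```

move_arm(
  deltas=[
    {"rx": 0, "ry": 0, "rz": 0, "dx": 0.012, "dy": 0, "dz": 0, "gripper": 0.45},
  ],
)

```text
time_s: 5.6
position: [0.4582, -0.3411, 0.0621]
eef_rot: [[0.012, -0.974, 0.224], [-0.011, 0.224, 0.974], [-1.0, -0.014, -0.008]]
contact_force: [0.2, -1.0, 0.8]
width: 0.449
```

```bash
python3 plan.py .454 -.3375 .027 77
```

```text
pos [ 0.4582 -0.3411  0.0621] phi 77.04 w 0.449 F [ 0.22 -1.03  0.77] t 5.6 j [ -42.4   11.4   88.8    0.    78.8 -119.4]
now-axes mm [35.   5.4  2.8] | rotvec [ 0.04 -0.43  0.8 ] rows 0.1 | after-rot mm [35.1  4.9  2.5]
```

move_arm(
  deltas=[
    {"rx": 0, "ry": 0, "rz": 0, "dx": 0.012, "dy": 0, "dz": 0, "gripper": 0.45},
  ],
)

```text
time_s: 5.68
position: [0.4587, -0.3415, 0.0497]
eef_rot: [[0.013, -0.974, 0.224], [-0.012, 0.224, 0.974], [-1.0, -0.016, -0.008]]
contact_force: [0.4, -0.2, -0.0]
width: 0.451
```

```bash
python3 plan.py .454 -.3375 .027 77
```

```text
pos [ 0.4587 -0.3415  0.0497] phi 77.03 w 0.451 F [ 0.36 -0.24 -0.01] t 5.68 j [ -42.4   12.1   89.6    0.    77.3 -119.4]
now-axes mm [22.6  5.9  3. ] | rotvec [ 0.04 -0.48  0.89] rows 0.1 | after-rot mm [22.7  5.5  2.9]
```

move_arm(
  deltas=[
    {"rx": 0, "ry": -0.5, "rz": 0.9, "dx": 0.01, "dy": 0.006, "dz": 0.003, "gripper": 0.45},
    {"rx": 0, "ry": 0, "rz": 0, "dx": 0.01, "dy": 0, "dz": 0, "gripper": 0.45},
    {"rx": 0, "ry": 0, "rz": 0, "dx": 0.0, "dy": 0, "dz": 0, "gripper": 0.45},
  ],
)

```text
time_s: 5.93
position: [0.4516, -0.3352, 0.0235]
eef_rot: [[-0.005, -0.975, 0.224], [0.005, 0.224, 0.975], [-1.0, 0.006, 0.004]]
contact_force: [0.2, 0.6, -0.7]
width: 0.445
```

```bash
python3 plan.py .454 -.3375 .027 77
```

```text
pos [ 0.4516 -0.3352  0.0235] phi 77.04 w 0.445 F [ 0.16  0.62 -0.7 ] t 5.93 j [ -42.4   13.4   91.2    0.    75.8 -119.4]
now-axes mm [-3.6 -2.8 -1.7] | rotvec [ 0.04  0.23 -0.37] rows 0.1 | after-rot mm [-3.5 -2.8 -1.7]
```

move_arm(
  deltas=[
    {"rx": 0, "ry": 0.2, "rz": -0.3, "dx": -0.003, "dy": -0.002, "dz": -0.001, "gripper": 0.3},
    {"rx": 0, "ry": 0, "rz": 0, "dx": 0, "dy": 0, "dz": 0, "gripper": 0.0},
    {"rx": 0, "ry": 0, "rz": 0, "dx": 0, "dy": 0, "dz": 0, "gripper": 0.0},
    {"rx": 0, "ry": 0, "rz": 0, "dx": 0, "dy": 0, "dz": 0, "gripper": 0.0},
    {"rx": 0, "ry": 0, "rz": 0, "dx": 0, "dy": 0, "dz": 0, "gripper": 0.0},
    {"rx": 0, "ry": 0, "rz": 0, "dx": 0, "dy": 0, "dz": 0, "gripper": 0.0},
  ],
)

```text
time_s: 6.43
position: [0.4536, -0.337, 0.0263]
eef_rot: [[-0.001, -0.975, 0.224], [0.0, 0.224, 0.975], [-1.0, 0.001, 0.0]]
contact_force: [-0.0, -0.4, -1.5]
width: 0.081
```

```bash
python3 plan.py .478 -.0935 .15 84
```

```text
pos [ 0.4536 -0.337   0.0263] phi 77.05 w 0.081 F [-0.04 -0.37 -1.48] t 6.43 j [ -42.3   13.3   91.    -0.    75.8 -119.4]
now-axes mm [-123.7   30.9  242.7] | rotvec [-6.95  0.   -0.06] rows 1.0 | after-rot mm [-123.7    1.2  244.7]
```

move_arm(
  deltas=[
    {"rx": 0, "ry": 0, "rz": 0, "dx": -0.02, "dy": 0, "dz": 0, "gripper": 0.0},
    {"rx": 0, "ry": 0, "rz": 0, "dx": -0.035, "dy": 0, "dz": 0, "gripper": 0.0},
    {"rx": 0, "ry": 0, "rz": 0, "dx": -0.035, "dy": 0, "dz": 0, "gripper": 0.0},
    {"rx": -3, "ry": 0, "rz": 0, "dx": -0.025, "dy": 0, "dz": 0.01, "gripper": 0.0},
    {"rx": -4, "ry": 0, "rz": 0, "dx": 0, "dy": 0, "dz": 0.03, "gripper": 0.0},
    {"rx": 0, "ry": 0, "rz": 0, "dx": 0, "dy": 0, "dz": 0.04, "gripper": 0.0},
    {"rx": 0, "ry": 0, "rz": 0, "dx": 0, "dy": 0, "dz": 0.04, "gripper": 0.0},
    {"rx": 0, "ry": 0, "rz": 0, "dx": 0, "dy": 0, "dz": 0.04, "gripper": 0.0},
    {"rx": 0, "ry": 0, "rz": 0, "dx": 0, "dy": 0, "dz": 0.03, "gripper": 0.0},
    {"rx": 0, "ry": 0, "rz": 0, "dx": 0, "dy": 0, "dz": 0.02, "gripper": 0.0},
    {"rx": 0, "ry": 0, "rz": 0, "dx": 0, "dy": 0, "dz": 0, "gripper": 0.0},
  ],
)

```text
time_s: 7.35
position: [0.4788, -0.1216, 0.1484]
eef_rot: [[0.004, -0.995, 0.104], [0.002, 0.104, 0.995], [-1.0, -0.003, 0.003]]
contact_force: [-0.0, 0.6, -0.7]
width: 0.084
```

```bash
python3 plan.py .47 -.0937 .12 84
```

```text
pos [ 0.4788 -0.1216  0.1484] phi 84.02 w 0.084 F [-0.04  0.55 -0.73] t 7.35 j [ -21.    -1.    92.2    0.2   88.7 -105. ]
now-axes mm [28.4 11.7 26.7] | rotvec [0.02 0.15 0.19] rows 0.0 | after-rot mm [28.4 11.6 26.8]
```

move_arm(
  deltas=[
    {"rx": 0, "ry": 0, "rz": 0, "dx": 0, "dy": 0.006, "dz": 0.0135, "gripper": 0.0},
    {"rx": 0, "ry": 0, "rz": 0, "dx": 0.013, "dy": 0.006, "dz": 0.0135, "gripper": 0.0},
    {"rx": 0, "ry": 0, "rz": 0, "dx": 0.014, "dy": 0, "dz": 0, "gripper": 0.0},
    {"rx": 0, "ry": 0, "rz": 0, "dx": 0, "dy": 0, "dz": 0, "gripper": 0.0},
  ],
)

```text
time_s: 7.68
position: [0.4703, -0.0929, 0.1224]
eef_rot: [[0.008, -0.995, 0.101], [-0.001, 0.101, 0.995], [-1.0, -0.008, -0.0]]
contact_force: [0.4, -0.2, -0.9]
width: 0.081
```

```bash
python3 plan.py .47 -.0937 .085 84;  python3 - <<'E'
from h import *
for c,(y,x) in dict(top=(170,210),scene=(190,210)).items():
    d,R,t=cam(c); i=d['image']
    cv2.imwrite(f'pics/d_{c}.png',cv2.resize(i[y:y+110,x:x+120],None,fx=5,fy=5)[...,::-1])
    for l in ['left_bracket','blue_tray','caddy','yellow_tray']: print(c,l,[(round(o['p'],2),w(R,t,o['xyz']).round(3)) for o in place_of(c,l)])
E
```

```text
pos [ 0.4703 -0.0929  0.1224] phi 84.19 w 0.081 F [ 0.39 -0.2  -0.94] t 7.68 j [-1.800e+01 -2.300e+00  9.640e+01  1.000e-01  8.550e+01 -1.022e+02]
now-axes mm [37.4  0.5 -0.8] | rotvec [ 0.19 -0.02  0.44] rows 0.1 | after-rot mm [37.4  0.2 -0.9]
top left_bracket [(0.45, array([0.546, 0.25 , 0.295])), (0.41, array([ 0.472, -0.095,  0.094]))]
top blue_tray [(0.98, array([ 0.476, -0.094,  0.008])), (0.74, array([0.43 , 0.257, 0.003]))]
top caddy [(0.38, array([0.428, 0.26 , 0.002]))]
top yellow_tray []
scene left_bracket [(0.82, array([ 0.479, -0.099,  0.105])), (0.34, array([ 0.538, -0.101,  0.002]))]
scene blue_tray [(0.8, array([ 0.477, -0.094, -0.002])), (0.62, array([ 0.584, -0.529, -0.002]))]
scene caddy [(0.98, array([ 0.543, -0.103,  0.   ]))]
scene yellow_tray [(0.88, array([ 0.607, -0.112,  0.002])), (0.71, array([ 0.541, -0.105, -0.001]))]
```

View pics/d_top.png

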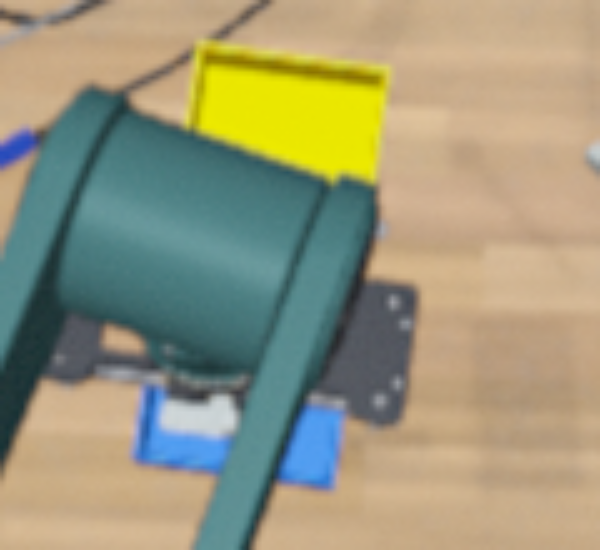

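View pics/d_scene.png

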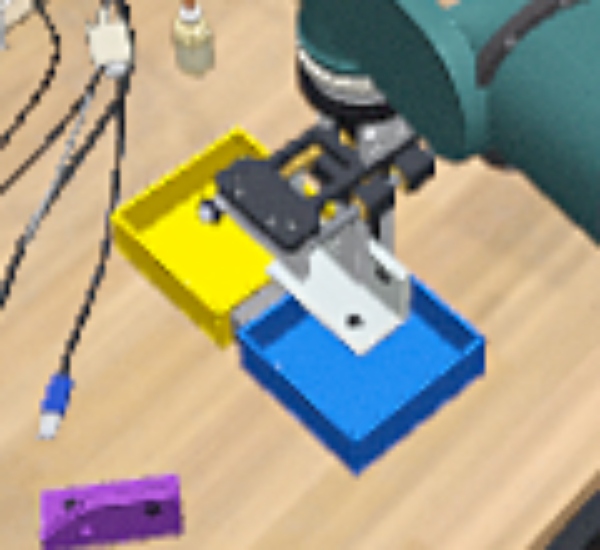

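move_arm(
  deltas=[
    {"rx": 0.2, "ry": 0, "rz": 0.5, "dx": 0.012, "dy": 0, "dz": -0.001, "gripper": 0.0},
    {"rx": 0, "ry": 0, "rz": 0, "dx": 0.015, "dy": 0, "dz": 0, "gripper": 0.0},
    {"rx": 0, "ry": 0, "rz": 0, "dx": 0.01, "dy": 0, "dz": 0, "gripper": 0.0},
    {"rx": 0, "ry": 0, "rz": 0, "dx": 0, "dy": 0, "dz": 0, "gripper": 0.0},
  ],
)

```text
time_s: 8.52
position: [0.4731, -0.0954, 0.0862]
eef_rot: [[0.005, -0.994, 0.107], [-0.002, 0.107, 0.994], [-1.0, -0.005, -0.002]]
contact_force: [-0.2, 1.1, -1.4]
width: 0.081
```

```bash
python3 plan.py .47 -.0937 .034 84
```

```text
pos [ 0.4731 -0.0954  0.0862] phi 83.88 w 0.081 F [-0.23  1.12 -1.37] t 8.52 j [ -18.1   -0.3   98.7   -0.    81.3 -102. ]
now-axes mm [52.2  3.5  1.4] | rotvec [-0.12 -0.09  0.28] rows 0.0 | after-rot mm [52.2  3.2  1.3]
```

move_arm(
  deltas=[
    {"rx": 0, "ry": 0, "rz": 0.4, "dx": 0.012, "dy": 0.0045, "dz": 0.0015, "gripper": 0.0},
    {"rx": 0, "ry": 0, "rz": 0, "dx": 0.014, "dy": 0.001, "dz": 0, "gripper": 0.0},
    {"rx": 0, "ry": 0, "rz": 0, "dx": 0.012, "dy": 0, "dz": 0, "gripper": 0.0},
    {"rx": 0, "ry": 0, "rz": 0, "dx": 0, "dy": 0, "dz": 0, "gripper": 0.0},
  ],
)

```text
time_s: 8.85
position: [0.4664, -0.0928, 0.0444]
eef_rot: [[-0.005, -0.994, 0.107], [-0.001, 0.107, 0.994], [-1.0, 0.005, -0.001]]
contact_force: [-1.0, -0.5, -1.6]
width: 0.082
```

```bash
python3 plan.py .47 -.0937 .032 84
```

```text
pos [ 0.4664 -0.0928  0.0444] phi 83.87 w 0.082 F [-1.01 -0.47 -1.56] t 8.85 j [-1.800e+01  1.500e+00  1.020e+02 -1.000e-01  7.680e+01 -1.018e+02]
now-axes mm [12.4 -3.7 -0.4] | rotvec [-0.13 -0.07 -0.3 ] rows 0.0 | after-rot mm [12.4 -3.7 -0.5]
```

move_arm(
  deltas=[
    {"rx": 0, "ry": 0, "rz": -0.2, "dx": 0.006, "dy": -0.0025, "dz": -0.0005, "gripper": 0.0},
    {"rx": 0, "ry": 0, "rz": 0, "dx": 0.006, "dy": 0, "dz": 0, "gripper": 0.0},
    {"rx": 0, "ry": 0, "rz": 0, "dx": 0, "dy": 0, "dz": 0, "gripper": 0.0},
  ],
)

```text
time_s: 9.1
position: [0.4687, -0.0935, 0.0312]
eef_rot: [[-0.002, -0.994, 0.107], [-0.001, 0.107, 0.994], [-1.0, 0.002, -0.001]]
contact_force: [-0.4, 0.0, -1.0]
width: 0.082
```

```bash
python3 plan.py .47 -.0937 .031 84
```

```text
pos [ 0.4687 -0.0935  0.0312] phi 83.88 w 0.082 F [-0.38  0.   -1.02] t 9.1 j [-1.800e+01  2.400e+00  1.027e+02 -1.000e-01  7.500e+01 -1.019e+02]
now-axes mm [ 0.2 -1.3 -0.1] | rotvec [-0.12 -0.07 -0.13] rows 0.0 | after-rot mm [ 0.2 -1.3 -0.1]
```

move_arm(
  deltas=[
    {"rx": 0, "ry": 0, "rz": 0, "dx": 0, "dy": 0, "dz": 0, "gripper": 0.4},
    {"rx": 0, "ry": 0, "rz": 0, "dx": 0, "dy": 0, "dz": 0, "gripper": 0.4},
    {"rx": 0, "ry": 0, "rz": 0, "dx": 0, "dy": 0, "dz": 0, "gripper": 0.4},
    {"rx": 0, "ry": 0, "rz": 0, "dx": 0, "dy": 0, "dz": 0, "gripper": 0.4},
    {"rx": 0, "ry": 0, "rz": 0, "dx": -0.01, "dy": 0, "dz": 0, "gripper": 0.4},
    {"rx": 0, "ry": 0, "rz": 0, "dx": -0.02, "dy": 0, "dz": 0, "gripper": 0.4},
    {"rx": 0, "ry": 0, "rz": 0, "dx": -0.03, "dy": 0, "dz": 0, "gripper": 0.4},
    {"rx": 0, "ry": 0, "rz": 0, "dx": -0.03, "dy": 0, "dz": 0, "gripper": 0.4},
    {"rx": 0, "ry": 0, "rz": 0, "dx": -0.03, "dy": 0, "dz": -0.01, "gripper": 0.4},
    {"rx": 0, "ry": 0, "rz": 0, "dx": -0.02, "dy": 0, "dz": -0.03, "gripper": 0.4},
    {"rx": 0, "ry": 0, "rz": 0, "dx": 0, "dy": 0, "dz": -0.03, "gripper": 0.4},
    {"rx": 0, "ry": 0, "rz": 0, "dx": 0, "dy": 0, "dz": -0.03, "gripper": 0.4},
    {"rx": 0, "ry": 0, "rz": 0, "dx": 0, "dy": 0, "dz": -0.03, "gripper": 0.4},
    {"rx": 0, "ry": 0, "rz": 0, "dx": 0, "dy": 0, "dz": -0.02, "gripper": 0.4},
    {"rx": 0, "ry": 0, "rz": 0, "dx": 0, "dy": 0, "dz": 0, "gripper": 0.4},
  ],
)

```text
time_s: 10.35
position: [0.4562, -0.249, 0.1958]
eef_rot: [[0.018, -0.995, 0.1], [-0.013, 0.1, 0.995], [-1.0, -0.019, -0.011]]
contact_force: [0.2, 0.6, 0.8]
width: 0.401
```

```bash
python3 plan.py .587 -.332 .12 -45.7;  python3 - <<'E'
from h import *
for c,(y,x) in dict(top=(170,210),scene=(190,210)).items():
    d,R,t=cam(c); i=d['image']
    cv2.imwrite(f'pics/e_{c}.png',cv2.resize(i[y:y+110,x:x+120],None,fx=5,fy=5)[...,::-1])
E
```

```text
pos [ 0.4562 -0.249   0.1958] phi 84.23 w 0.401 F [0.19 0.59 0.77] t 10.35 j [ -34.9    0.4   85.3   -0.    93.  -119.1]
now-axes mm [  79.1 -137.   -68.6] | rotvec [129.93   0.89   1.29] rows 18.1 | after-rot mm [ 75.8  35.6 150.8]
```

View pics/e_top.png

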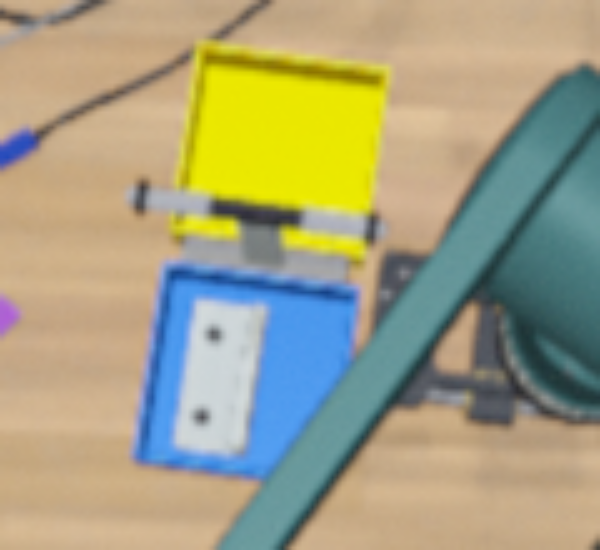

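View pics/e_scene.png

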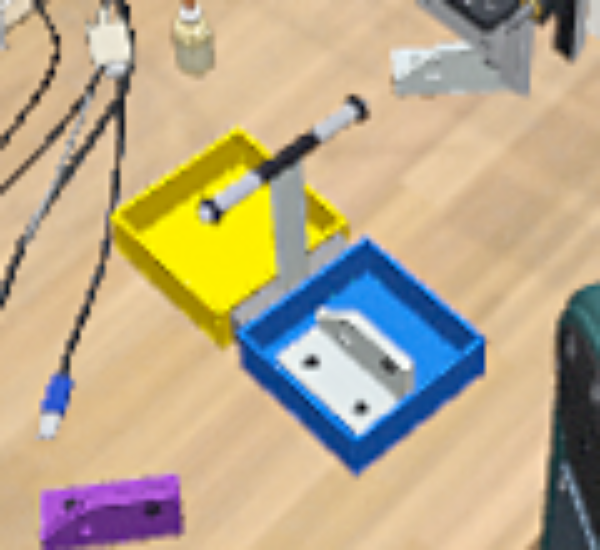

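move_arm(
  deltas=[
    {"rx": 6.9, "ry": 0, "rz": 0, "dx": 0, "dy": 0, "dz": 0, "gripper": 0.4},
    {"rx": 6.9, "ry": 0, "rz": 0, "dx": 0, "dy": 0, "dz": 0, "gripper": 0.4},
    {"rx": 6.9, "ry": 0, "rz": 0, "dx": 0, "dy": 0, "dz": 0, "gripper": 0.4},
    {"rx": 6.9, "ry": 0, "rz": 0, "dx": 0, "dy": 0, "dz": 0, "gripper": 0.4},
    {"rx": 6.9, "ry": 0, "rz": 0, "dx": 0, "dy": 0, "dz": 0, "gripper": 0.4},
    {"rx": 6.9, "ry": 0, "rz": 0, "dx": 0, "dy": 0, "dz": 0, "gripper": 0.4},
    {"rx": 6.9, "ry": 0, "rz": 0, "dx": 0, "dy": 0, "dz": 0, "gripper": 0.4},
    {"rx": 6.9, "ry": 0, "rz": 0, "dx": 0, "dy": 0, "dz": 0, "gripper": 0.4},
    {"rx": 6.9, "ry": 0, "rz": 0, "dx": 0, "dy": 0, "dz": 0, "gripper": 0.4},
    {"rx": 6.9, "ry": 0, "rz": 0, "dx": 0, "dy": 0, "dz": 0, "gripper": 0.4},
    {"rx": 6.9, "ry": 0, "rz": 0, "dx": 0, "dy": 0, "dz": 0, "gripper": 0.4},
    {"rx": 6.9, "ry": 0, "rz": 0, "dx": 0, "dy": 0, "dz": 0, "gripper": 0.4},
    {"rx": 6.9, "ry": 0, "rz": 0, "dx": 0, "dy": 0, "dz": 0, "gripper": 0.4},
    {"rx": 6.9, "ry": 0, "rz": 0, "dx": 0, "dy": 0, "dz": 0, "gripper": 0.4},
    {"rx": 6.9, "ry": 0, "rz": 0, "dx": 0, "dy": 0, "dz": 0, "gripper": 0.4},
    {"rx": 6.9, "ry": 0, "rz": 0, "dx": 0, "dy": 0, "dz": 0, "gripper": 0.4},
    {"rx": 6.9, "ry": 0, "rz": 0, "dx": 0, "dy": 0, "dz": 0, "gripper": 0.4},
    {"rx": 6.9, "ry": 0, "rz": 0, "dx": 0, "dy": 0, "dz": 0, "gripper": 0.4},
    {"rx": 5.7, "ry": 0, "rz": 0, "dx": 0, "dy": 0, "dz": 0, "gripper": 0.4},
  ],
)

```text
time_s: 12.03
position: [0.46, -0.2103, 0.2009]
eef_rot: [[0.021, 0.764, 0.645], [0.006, 0.645, -0.764], [-1.0, 0.02, 0.009]]
contact_force: [-0.3, 0.6, 0.5]
width: 0.404
```

```bash
python3 plan.py .587 -.332 .12 -45.7
```

```text
pos [ 0.46   -0.2103  0.2009] phi -49.8 w 0.404 F [-0.29  0.55  0.46] t 12.03 j [-31.6  -1.2  86.4   0.9  94.   18.2]
now-axes mm [ 82.8  16.9 174.2] | rotvec [-4.1   0.55 -1.11] rows 0.6 | after-rot mm [ 80.9   5.9 175.8]
```

move_arm(
  deltas=[
    {"rx": -4, "ry": 0.5, "rz": -1.1, "dx": 0, "dy": 0.002, "dz": 0.015, "gripper": 0.4},
    {"rx": 0, "ry": 0, "rz": 0, "dx": 0.0, "dy": 0.001, "dz": 0.03, "gripper": 0.4},
    {"rx": 0, "ry": 0, "rz": 0, "dx": 0.015, "dy": 0.001, "dz": 0.035, "gripper": 0.4},
    {"rx": 0, "ry": 0, "rz": 0, "dx": 0.02, "dy": 0.001, "dz": 0.035, "gripper": 0.4},
    {"rx": 0, "ry": 0, "rz": 0, "dx": 0.02, "dy": 0.001, "dz": 0.035, "gripper": 0.4},
    {"rx": 0, "ry": 0, "rz": 0, "dx": 0.02, "dy": 0.001, "dz": 0.02, "gripper": 0.4},
    {"rx": 0, "ry": 0, "rz": 0, "dx": 0, "dy": 0, "dz": 0, "gripper": 0.4},
    {"rx": 0, "ry": 0, "rz": 0, "dx": 0, "dy": 0, "dz": 0, "gripper": 0.4},
  ],
)

```text
time_s: 12.7
position: [0.5927, -0.3149, 0.1288]
eef_rot: [[0.006, 0.704, 0.71], [0.002, 0.71, -0.704], [-1.0, 0.006, 0.003]]
contact_force: [0.3, -1.0, 0.8]
width: 0.399
```

```bash
python3 plan.py .587 -.332 .09 -45.7
```

```text
pos [ 0.5927 -0.3149  0.1288] phi -44.77 w 0.399 F [ 0.35 -1.04  0.8 ] t 12.7 j [-33.   21.8  67.9   0.3  90.1  11.8]
now-axes mm [ 38.8 -16.4   7.9] | rotvec [ 0.93  0.15 -0.35] rows 0.1 | after-rot mm [ 38.8 -16.    8.3]
```

move_arm(
  deltas=[
    {"rx": 0.9, "ry": 0.15, "rz": -0.3, "dx": 0.012, "dy": -0.008, "dz": 0.004, "gripper": 0.4},
    {"rx": 0, "ry": 0, "rz": 0, "dx": 0.015, "dy": -0.008, "dz": 0.004, "gripper": 0.4},
    {"rx": 0, "ry": 0, "rz": 0, "dx": 0.012, "dy": 0, "dz": 0, "gripper": 0.4},
    {"rx": 0, "ry": 0, "rz": 0, "dx": 0, "dy": 0, "dz": 0, "gripper": 0.4},
  ],
)

```text
time_s: 13.03
position: [0.5869, -0.3278, 0.0924]
eef_rot: [[0.003, 0.713, 0.701], [-0.001, 0.701, -0.713], [-1.0, 0.002, 0.003]]
contact_force: [-0.6, 0.4, -0.7]
width: 0.403
```

```bash
python3 plan.py .587 -.332 .026 -45.7;  python3 - <<'E'
from h import *
for c,(y,x) in dict(top=(170,290),scene=(150,240)).items():
    d,R,t=cam(c); i=d['image']
    cv2.imwrite(f'pics/f_{c}.png',cv2.resize(i[y:y+110,x:x+120],None,fx=5,fy=5)[...,::-1])
E
```

```text
pos [ 0.5869 -0.3278  0.0924] phi -45.51 w 0.403 F [-0.61  0.45 -0.68] t 13.03 j [-34.   23.1  70.4   0.1  86.3  11.5]
now-axes mm [66.4 -3.   2.9] | rotvec [ 0.19  0.17 -0.1 ] rows 0.0 | after-rot mm [66.4 -2.9  3.1]
```

View pics/f_scene.png

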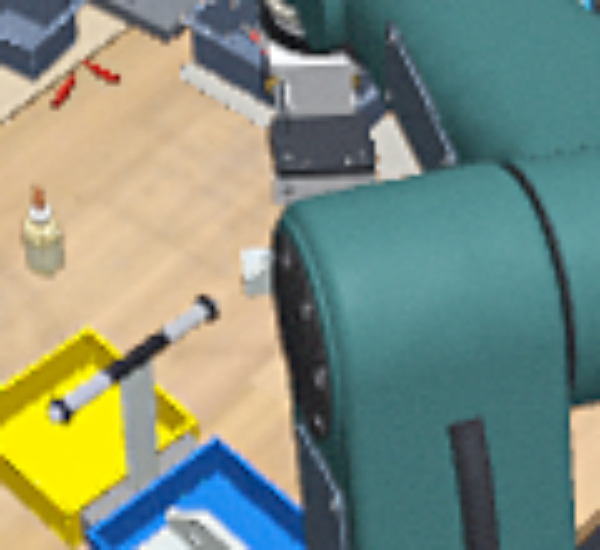

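move_arm(
  deltas=[
    {"rx": 0.2, "ry": 0.1, "rz": 0, "dx": 0.012, "dy": -0.003, "dz": 0.003, "gripper": 0.4},
    {"rx": 0, "ry": 0, "rz": 0, "dx": 0.014, "dy": 0, "dz": 0, "gripper": 0.4},
    {"rx": 0, "ry": 0, "rz": 0, "dx": 0.01, "dy": 0, "dz": 0, "gripper": 0.4},
    {"rx": 0, "ry": 0, "rz": 0, "dx": 0, "dy": 0, "dz": 0, "gripper": 0.4},
  ],
)

```text
time_s: 13.47
position: [0.5905, -0.3339, 0.0629]
eef_rot: [[0.014, 0.716, 0.698], [-0.008, 0.699, -0.716], [-1.0, 0.004, 0.015]]
contact_force: [0.3, 0.3, 0.1]
width: 0.396
```

```bash
python3 plan.py .587 -.332 .026 -45.7
```

```text
pos [ 0.5905 -0.3339  0.0629] phi -45.69 w 0.396 F [0.33 0.28 0.07] t 13.47 j [-34.3  24.4  72.1   0.1  82.7  11.4]
now-axes mm [36.8 -1.3 -4.3] | rotvec [ 0.01  0.87 -0.26] rows 0.1 | after-rot mm [36.9 -1.2 -3.8]
```

move_arm(
  deltas=[
    {"rx": 0, "ry": 0.9, "rz": -0.3, "dx": 0.01, "dy": -0.0015, "dz": -0.0045, "gripper": 0.4},
    {"rx": 0, "ry": 0, "rz": 0, "dx": 0.012, "dy": 0, "dz": -0.001, "gripper": 0.4},
    {"rx": 0, "ry": 0, "rz": 0, "dx": 0.01, "dy": 0, "dz": 0, "gripper": 0.4},
    {"rx": 0, "ry": 0, "rz": 0, "dx": 0, "dy": 0, "dz": 0, "gripper": 0.4},
  ],
)

```text
time_s: 13.8
position: [0.5857, -0.3311, 0.0289]
eef_rot: [[-0.001, 0.716, 0.698], [-0.0, 0.698, -0.716], [-1.0, -0.001, -0.0]]
contact_force: [-0.5, 0.3, 0.0]
width: 0.399
```

```bash
python3 plan.py .587 -.332 .026 -45.7
```

```text
pos [ 0.5857 -0.3311  0.0289] phi -45.7 w 0.399 F [-0.52  0.26  0.02] t 13.8 j [-34.3  25.8  74.1  -0.   80.1  11.4]
now-axes mm [2.9 0.3 1.6] | rotvec [-0.   -0.02  0.05] rows 0.0 | after-rot mm [2.9 0.3 1.6]
```

move_arm(
  deltas=[
    {"rx": 0, "ry": 0, "rz": 0, "dx": 0.003, "dy": 0, "dz": 0.0015, "gripper": 0.3},
    {"rx": 0, "ry": 0, "rz": 0, "dx": 0, "dy": 0, "dz": 0, "gripper": 0.0},
    {"rx": 0, "ry": 0, "rz": 0, "dx": 0, "dy": 0, "dz": 0, "gripper": 0.0},
    {"rx": 0, "ry": 0, "rz": 0, "dx": 0, "dy": 0, "dz": 0, "gripper": 0.0},
    {"rx": 0, "ry": 0, "rz": 0, "dx": 0, "dy": 0, "dz": 0, "gripper": 0.0},
    {"rx": 0, "ry": 0, "rz": 0, "dx": 0, "dy": 0, "dz": 0, "gripper": 0.0},
  ],
)

```text
time_s: 14.3
position: [0.587, -0.3324, 0.0251]
eef_rot: [[-0.001, 0.716, 0.698], [-0.0, 0.698, -0.716], [-1.0, -0.001, -0.001]]
contact_force: [-0.5, 0.4, -1.5]
width: 0.081
```

```bash
python3 plan.py .587 -.332 .026 -45.7
```

```text
pos [ 0.587  -0.3324  0.0251] phi -45.7 w 0.081 F [-0.51  0.43 -1.55] t 14.3 j [-34.3  26.2  74.   -0.1  79.8  11.4]
now-axes mm [-0.9  0.3 -0.2] | rotvec [ 0.   -0.04  0.06] rows 0.0 | after-rot mm [-0.9  0.3 -0.2]
```

move_arm(
  deltas=[
    {"rx": 0, "ry": 0, "rz": 0, "dx": -0.02, "dy": 0, "dz": 0, "gripper": 0.0},
    {"rx": 0, "ry": 0, "rz": 0, "dx": -0.03, "dy": 0, "dz": 0, "gripper": 0.0},
    {"rx": 0, "ry": 0, "rz": 0, "dx": -0.035, "dy": 0, "dz": 0, "gripper": 0.0},
    {"rx": 5, "ry": 0, "rz": 0, "dx": -0.03, "dy": 0, "dz": 0, "gripper": 0.0},
    {"rx": 6.8, "ry": 0, "rz": 0, "dx": -0.015, "dy": 0, "dz": 0, "gripper": 0.0},
    {"rx": 6.8, "ry": 0, "rz": 0, "dx": 0, "dy": 0, "dz": 0, "gripper": 0.0},
    {"rx": 6.8, "ry": 0, "rz": 0, "dx": 0, "dy": 0, "dz": 0, "gripper": 0.0},
    {"rx": 6.8, "ry": 0, "rz": 0, "dx": 0, "dy": 0, "dz": 0, "gripper": 0.0},
    {"rx": 6.8, "ry": 0, "rz": 0, "dx": 0, "dy": 0, "dz": 0, "gripper": 0.0},
    {"rx": 5, "ry": 0, "rz": 0, "dx": 0, "dy": 0, "dz": 0, "gripper": 0.0},
    {"rx": 0, "ry": 0, "rz": 0, "dx": 0, "dy": 0, "dz": 0, "gripper": 0.0},
  ],
)

```text
time_s: 15.22
position: [0.5866, -0.3319, 0.1628]
eef_rot: [[-0.001, 0.999, -0.032], [-0.001, -0.032, -0.999], [-1.0, -0.001, 0.001]]
contact_force: [1.1, 0.2, -0.5]
width: 0.082
```

```bash
python3 plan.py .606 -.1075 .15 -96
```

```text
pos [ 0.5866 -0.3319  0.1628] phi -91.86 w 0.082 F [ 1.06  0.19 -0.47] t 15.22 j [-34.3  21.7  64.2  -0.   94.2  57.6]
now-axes mm [  12.7   12.1 -224.9] | rotvec [4.14 0.03 0.04] rows 0.6 | after-rot mm [  12.8   -4.2 -225.2]
```

move_arm(
  deltas=[
    {"rx": 4, "ry": 0, "rz": 0, "dx": 0, "dy": 0.001, "dz": -0.02, "gripper": 0.0},
    {"rx": 0, "ry": 0, "rz": 0, "dx": 0, "dy": -0.001, "dz": -0.035, "gripper": 0.0},
    {"rx": 0, "ry": 0, "rz": 0, "dx": 0, "dy": -0.001, "dz": -0.04, "gripper": 0.0},
    {"rx": 0, "ry": 0, "rz": 0, "dx": 0, "dy": -0.001, "dz": -0.04, "gripper": 0.0},
    {"rx": 0, "ry": 0, "rz": 0, "dx": 0, "dy": -0.001, "dz": -0.035, "gripper": 0.0},
    {"rx": 0, "ry": 0, "rz": 0, "dx": 0, "dy": 0, "dz": -0.02, "gripper": 0.0},
    {"rx": 0, "ry": 0, "rz": 0, "dx": 0, "dy": 0, "dz": -0.005, "gripper": 0.0},
    {"rx": 0, "ry": 0, "rz": 0, "dx": 0, "dy": 0, "dz": 0, "gripper": 0.0},
  ],
)

```text
time_s: 15.88
position: [0.601, -0.1322, 0.1613]
eef_rot: [[-0.001, 0.996, -0.092], [-0.001, -0.092, -0.996], [-1.0, -0.001, 0.001]]
contact_force: [0.4, -0.5, -1.0]
width: 0.082
```

```bash
python3 plan.py .606 -.1075 .15 -96
```

```text
pos [ 0.601  -0.1322  0.1613] phi -95.27 w 0.082 F [ 0.38 -0.49 -0.97] t 15.88 j [-17.6  14.2  73.9  -0.1  92.   77.6]
now-axes mm [ 11.3   2.7 -25.1] | rotvec [0.73 0.06 0.06] rows 0.1 | after-rot mm [ 11.3   2.3 -25.1]
```

move_arm(
  deltas=[
    {"rx": 0.7, "ry": 0, "rz": 0, "dx": 0, "dy": 0.001, "dz": -0.012, "gripper": 0.0},
    {"rx": 0, "ry": 0, "rz": 0, "dx": 0.008, "dy": 0.001, "dz": -0.012, "gripper": 0.0},
    {"rx": 0, "ry": 0, "rz": 0, "dx": 0.015, "dy": 0, "dz": -0.001, "gripper": 0.0},
    {"rx": 0, "ry": 0, "rz": 0, "dx": 0.012, "dy": 0, "dz": 0, "gripper": 0.0},
    {"rx": 0, "ry": 0, "rz": 0, "dx": 0, "dy": 0, "dz": 0, "gripper": 0.0},
  ],
)

```text
time_s: 16.3
position: [0.6063, -0.112, 0.1247]
eef_rot: [[0.001, 0.995, -0.104], [-0.005, -0.104, -0.995], [-1.0, 0.002, 0.005]]
contact_force: [0.4, 0.5, -1.6]
width: 0.085
```

```bash
python3 plan.py .606 -.1075 .1 -96;  python3 - <<'E'
from h import *
for c,(y,x) in dict(top=(150,210),scene=(180,200)).items():
    d,R,t=cam(c); i=d['image']
    cv2.imwrite(f'pics/g_{c}.png',cv2.resize(i[y:y+110,x:x+120],None,fx=5,fy=5)[...,::-1])
    for l in ['right_bracket','yellow_tray','caddy_bar','caddy']: print(c,l,[(round(o['p'],2),w(R,t,o['xyz']).round(3)) for o in place_of(c,l)])
E
```

```text
pos [ 0.6063 -0.112   0.1247] phi -95.97 w 0.085 F [ 0.4   0.49 -1.61] t 16.3 j [-15.6  15.2  76.9  -0.3  87.8  80.4]
now-axes mm [24.7 -0.8 -4.5] | rotvec [ 0.03  0.29 -0.1 ] rows 0.0 | after-rot mm [24.7 -0.8 -4.4]
top right_bracket [(0.62, array([0.51 , 0.108, 0.003])), (0.6, array([ 0.615, -0.115,  0.099]))]
top yellow_tray [(0.74, array([0.54 , 0.254, 0.272])), (0.72, array([ 0.611, -0.111, -0.001]))]
top caddy_bar [(0.86, array([ 0.545, -0.103,  0.17 ]))]
top caddy [(0.58, array([ 0.546, -0.098, -0.001])), (0.47, array([ 0.613, -0.111,  0.001]))]
scene right_bracket [(0.72, array([ 0.514,  0.108, -0.001])), (0.65, array([ 0.617, -0.114,  0.106]))]
scene yellow_tray [(0.79, array([ 0.609, -0.108,  0.002])), (0.52, array([0.547, 0.248, 0.296]))]
scene caddy_bar [(0.62, array([ 0.543, -0.098,  0.164])), (0.23, array([ 0.616, -0.115,  0.106]))]
scene caddy [(0.97, array([ 0.54 , -0.105,  0.   ])), (0.46, array([ 0.615, -0.117,  0.107]))]
```

View pics/g_top.png

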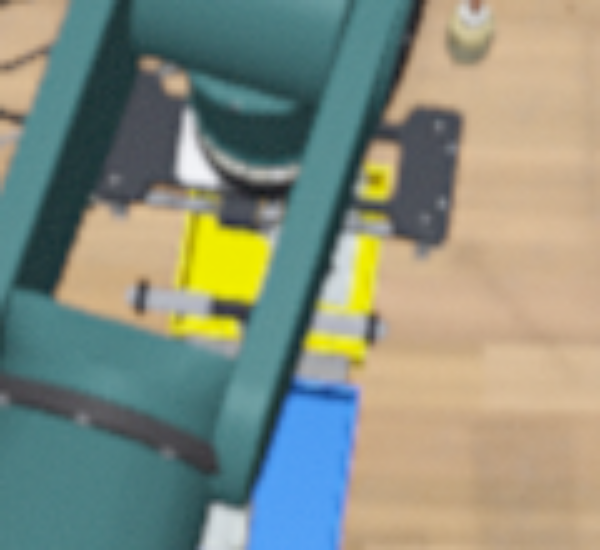

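View pics/g_scene.png

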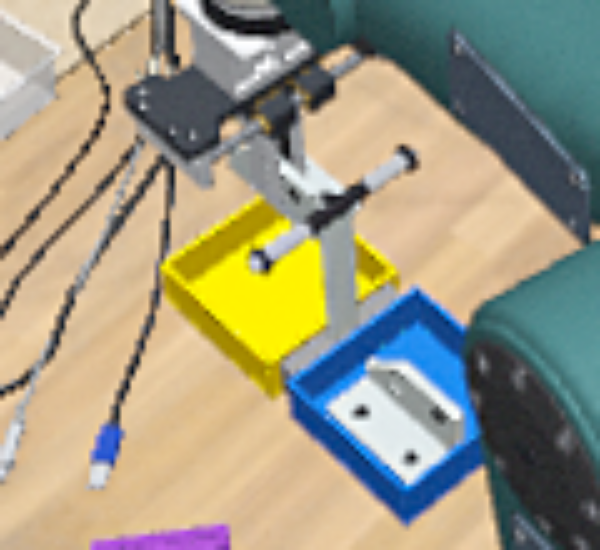

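move_arm(
  deltas=[
    {"rx": 0, "ry": 0.3, "rz": 0, "dx": 0.01, "dy": -0.001, "dz": -0.0045, "gripper": 0.0},
    {"rx": 0, "ry": 0, "rz": 0, "dx": 0.014, "dy": 0, "dz": 0, "gripper": 0.0},
    {"rx": 0, "ry": 0, "rz": 0, "dx": 0.012, "dy": 0, "dz": 0, "gripper": 0.0},
    {"rx": 0, "ry": 0, "rz": 0, "dx": 0, "dy": 0, "dz": 0, "gripper": 0.0},
  ],
)

```text
time_s: 17.13
position: [0.6088, -0.1064, 0.0919]
eef_rot: [[0.012, 0.995, -0.104], [-0.001, -0.104, -0.995], [-1.0, 0.012, -0.0]]
contact_force: [-0.4, -0.1, -1.6]
width: 0.086
```

```bash
python3 plan.py .6055 -.108 .06 -96
```

```text
pos [ 0.6088 -0.1064  0.0919] phi -95.94 w 0.086 F [-0.38 -0.15 -1.58] t 17.13 j [-15.2  16.   79.6   0.1  83.7  80.7]
now-axes mm [31.9 -3.5  2. ] | rotvec [ 0.06 -0.02 -0.67] rows 0.1 | after-rot mm [31.9 -3.1  2. ]
```

move_arm(
  deltas=[
    {"rx": 0, "ry": 0, "rz": -0.7, "dx": 0.011, "dy": -0.003, "dz": 0.002, "gripper": 0.0},
    {"rx": 0, "ry": 0, "rz": 0, "dx": 0.013, "dy": -0.001, "dz": 0, "gripper": 0.0},
    {"rx": 0, "ry": 0, "rz": 0, "dx": 0.01, "dy": 0, "dz": 0, "gripper": 0.0},
    {"rx": 0, "ry": 0, "rz": 0, "dx": 0, "dy": 0, "dz": 0, "gripper": 0.0},
  ],
)

```text
time_s: 17.47
position: [0.6036, -0.1076, 0.0542]
eef_rot: [[-0.004, 0.995, -0.103], [0.001, -0.103, -0.995], [-1.0, -0.004, -0.001]]
contact_force: [0.1, -0.3, -1.6]
width: 0.086
```

```bash
python3 plan.py .6055 -.108 .03 -96
```

```text
pos [ 0.6036 -0.1076  0.0542] phi -95.91 w 0.086 F [ 0.09 -0.27 -1.64] t 17.47 j [-15.4  17.7  82.   -0.   80.5  80.5]
now-axes mm [24.2  2.   0.2] | rotvec [ 0.09 -0.04  0.23] rows 0.0 | after-rot mm [24.2  1.9  0.2]
```

move_arm(
  deltas=[
    {"rx": 0, "ry": 0, "rz": 0.2, "dx": 0.01, "dy": 0.001, "dz": 0, "gripper": 0.0},
    {"rx": 0, "ry": 0, "rz": 0, "dx": 0.01, "dy": 0, "dz": 0, "gripper": 0.0},
    {"rx": 0, "ry": 0, "rz": 0, "dx": 0.003, "dy": 0, "dz": 0, "gripper": 0.0},
    {"rx": 0, "ry": 0, "rz": 0, "dx": 0, "dy": 0, "dz": 0, "gripper": 0.0},
  ],
)

```text
time_s: 17.8
position: [0.6048, -0.1079, 0.0287]
eef_rot: [[-0.0, 0.995, -0.103], [0.001, -0.103, -0.995], [-1.0, -0.001, -0.001]]
contact_force: [0.6, 0.8, 7.8]
width: 0.089
```

```bash
python3 plan.py .6055 -.108 .03 -96
```

```text
pos [ 0.6048 -0.1079  0.0287] phi -95.92 w 0.089 F [0.63 0.81 7.83] t 17.8 j [-15.4  18.9  83.5   0.   77.6  80.5]
now-axes mm [-1.3  0.7  0. ] | rotvec [ 0.08 -0.04  0.03] rows 0.0 | after-rot mm [-1.3  0.7  0. ]
```

move_arm(
  deltas=[
    {"rx": 0, "ry": 0, "rz": 0, "dx": 0, "dy": 0, "dz": 0, "gripper": 0.4},
    {"rx": 0, "ry": 0, "rz": 0, "dx": 0, "dy": 0, "dz": 0, "gripper": 0.4},
    {"rx": 0, "ry": 0, "rz": 0, "dx": 0, "dy": 0, "dz": 0, "gripper": 0.4},
    {"rx": 0, "ry": 0, "rz": 0, "dx": 0, "dy": 0, "dz": 0, "gripper": 0.4},
    {"rx": 0, "ry": 0, "rz": 0, "dx": -0.01, "dy": 0, "dz": 0, "gripper": 0.4},
    {"rx": 0, "ry": 0, "rz": 0, "dx": -0.02, "dy": 0.001, "dz": 0, "gripper": 0.4},
    {"rx": 0, "ry": 0, "rz": 0, "dx": -0.025, "dy": 0.001, "dz": 0, "gripper": 0.4},
    {"rx": 0, "ry": 0, "rz": 0, "dx": -0.025, "dy": 0, "dz": 0, "gripper": 0.4},
    {"rx": 0, "ry": 0, "rz": 0, "dx": -0.025, "dy": 0, "dz": 0, "gripper": 0.4},
    {"rx": 0, "ry": 0, "rz": 0, "dx": -0.025, "dy": 0, "dz": 0, "gripper": 0.4},
    {"rx": 0, "ry": 0, "rz": 0, "dx": -0.025, "dy": 0, "dz": 0, "gripper": 0.4},
    {"rx": 0, "ry": 0, "rz": 0, "dx": -0.02, "dy": 0, "dz": 0, "gripper": 0.4},
    {"rx": 0, "ry": 0, "rz": 0, "dx": -0.01, "dy": 0, "dz": 0, "gripper": 0.4},
    {"rx": 0, "ry": 0, "rz": 0, "dx": 0, "dy": 0, "dz": 0, "gripper": 0.4},
  ],
)

```text
time_s: 18.97
position: [0.6078, -0.1084, 0.2348]
eef_rot: [[0.012, 0.995, -0.103], [-0.003, -0.103, -0.995], [-1.0, 0.013, 0.002]]
contact_force: [0.2, 0.2, 0.0]
width: 0.401
```

```bash
python3 plan.py .545 -.101 .23 -6;  python3 - <<'E'
from h import *
for c,(y,x) in dict(top=(150,210),scene=(180,200)).items():
    d,R,t=cam(c); i=d['image']
    cv2.imwrite(f'pics/h_{c}.png',cv2.resize(i[y:y+110,x:x+120],None,fx=5,fy=5)[...,::-1])
    for l in ['right_bracket','left_bracket']: print(c,l,[(round(o['p'],2),w(R,t,o['xyz']).round(3)) for o in place_of(c,l)])
E
```

```text
pos [ 0.6078 -0.1084  0.2348] phi -95.91 w 0.401 F [0.18 0.18 0.  ] t 18.97 j [-15.4  13.   67.1   0.   99.2  80.5]
now-axes mm [  4.  -63.3  -0.9] | rotvec [-89.91   0.64  -0.5 ] rows 12.6 | after-rot mm [  4.8   0.8 -63.2]
top right_bracket [(0.61, array([0.505, 0.11 , 0.002])), (0.54, array([ 0.612, -0.11 ,  0.003]))]
top left_bracket [(0.5, array([ 0.473, -0.096,  0.005]))]
scene right_bracket [(0.74, array([0.51 , 0.107, 0.002])), (0.72, array([ 0.612, -0.112,  0.003]))]
scene left_bracket []
```

View pics/h_scene.png

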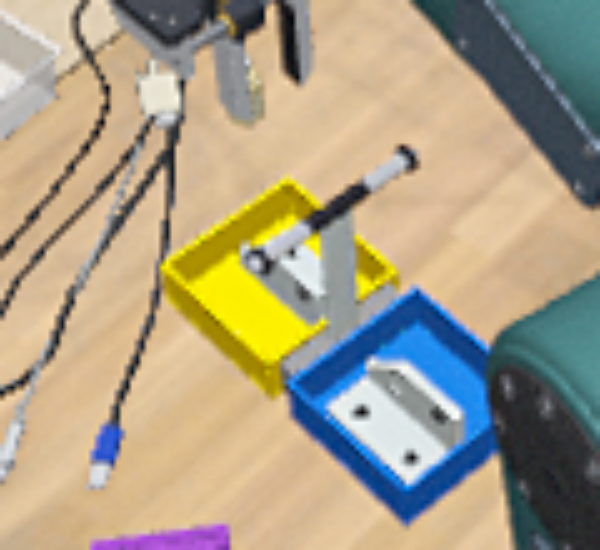

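move_arm(
  deltas=[
    {"rx": 0, "ry": 0.3, "rz": -0.5, "dx": 0, "dy": -0.02, "dz": 0, "gripper": 0.4},
    {"rx": 0, "ry": 0, "rz": 0, "dx": 0, "dy": -0.025, "dz": 0, "gripper": 0.4},
    {"rx": -5, "ry": 0, "rz": 0, "dx": 0, "dy": -0.015, "dz": 0, "gripper": 0.4},
    {"rx": -6.9, "ry": 0, "rz": 0, "dx": 0, "dy": 0, "dz": 0, "gripper": 0.4},
    {"rx": -6.9, "ry": 0, "rz": 0, "dx": 0, "dy": 0, "dz": 0, "gripper": 0.4},
    {"rx": -6.9, "ry": 0, "rz": 0, "dx": 0, "dy": 0, "dz": 0, "gripper": 0.4},
    {"rx": -6.9, "ry": 0, "rz": 0, "dx": 0, "dy": 0, "dz": 0, "gripper": 0.4},
    {"rx": -6.9, "ry": 0, "rz": 0, "dx": 0, "dy": 0, "dz": 0, "gripper": 0.4},
    {"rx": -6.9, "ry": 0, "rz": 0, "dx": 0, "dy": 0, "dz": 0, "gripper": 0.4},
    {"rx": -6.9, "ry": 0, "rz": 0, "dx": 0, "dy": 0, "dz": 0, "gripper": 0.4},
    {"rx": -6.9, "ry": 0, "rz": 0, "dx": 0, "dy": 0, "dz": 0, "gripper": 0.4},
    {"rx": -6.9, "ry": 0, "rz": 0, "dx": 0, "dy": 0, "dz": 0, "gripper": 0.4},
    {"rx": -6.9, "ry": 0, "rz": 0, "dx": 0, "dy": 0, "dz": 0, "gripper": 0.4},
    {"rx": -6.9, "ry": 0, "rz": 0, "dx": 0, "dy": 0, "dz": 0, "gripper": 0.4},
    {"rx": -6.9, "ry": 0, "rz": 0, "dx": 0, "dy": 0, "dz": 0, "gripper": 0.4},
    {"rx": 0, "ry": 0, "rz": 0, "dx": 0, "dy": 0, "dz": 0, "gripper": 0.4},
    {"rx": 0, "ry": 0, "rz": 0, "dx": 0, "dy": 0, "dz": 0, "gripper": 0.4},
  ],
)

```text
time_s: 20.68
position: [0.5313, -0.0981, 0.1968]
eef_rot: [[-0.061, 0.085, 0.995], [0.022, 0.996, -0.083], [-0.998, 0.017, -0.062]]
contact_force: [0.3, -0.5, 0.3]
width: 0.399
```

```bash
python3 plan.py .545 -.101 .22 -6
python3 - <<'E'
from h import *
np.set_printoptions(precision=4,suppress=True)
for c in ('top','scene'):
    d,R,t=cam(c);W=cloud(d,R,t);ok=d['z_map']>0
    m=ok&(abs(W[...,0]-.545)<.03)&(abs(W[...,1]+.101)<.08)&(W[...,2]>.15)&(W[...,2]<.18)
    p=W[m]; print(c,len(p))
    if len(p)>10:
        print(cv2.minAreaRect(p[:,:2].astype(np.float32)*1000),p[:,2].max(),p.mean(0))
        q=p[(p[:,2]>.165)];f=np.polyfit(q[:,1],q[:,0],1);print('fit yaw',np.degrees(np.arctan(f[0])),'x at -.101',np.polyval(f,-.101),q[:,1].min(),q[:,1].max())
    for l in ['caddy_bar']: print(c,l,[(round(o['p'],2),w(R,t,o['xyz']).round(3)) for o in place_of(c,l)])
E
```

```text
pos [ 0.5313 -0.0981  0.1968] phi -4.79 w 0.399 F [ 0.33 -0.45  0.32] t 20.68 j [-16.6   6.8  78.6   0.2  98.4 -11.8]
now-axes mm [-24.1  -1.3  12.4] | rotvec [ 1.17 -3.58 -0.94] rows 0.5 | after-rot mm [-23.2  -1.5  13.9]
top 92
((545.0830688476562, -100.91204071044922), (137.88284301757812, 18.860471725463867), 82.48160552978516) 0.17814542464720853 [ 0.5438 -0.1131  0.1701]
fit yaw 5.719828919017828 x at -.101 0.5451744917907773 -0.16975190569313564 -0.03243340620541188
top caddy_bar [(0.74, array([ 0.452, -0.527,  0.003])), (0.57, array([ 0.546, -0.103,  0.167]))]
scene 121
((542.2147216796875, -96.79458618164062), (131.89439392089844, 17.051074981689453), 83.74176025390625) 0.1763868157417402 [ 0.5438 -0.077   0.1669]
fit yaw 6.069333095143681 x at -.101 0.5418489718707409 -0.16147588605092927 -0.03105852150012169
scene caddy_bar [(0.67, array([ 0.543, -0.099,  0.166]))]
```

move_arm(
  deltas=[
    {"rx": 1, "ry": -3.6, "rz": -0.9, "dx": -0.015, "dy": -0.001, "dz": 0.013, "gripper": 0.45},
    {"rx": 0, "ry": 0, "rz": 0, "dx": 0, "dy": 0, "dz": 0, "gripper": 0.45},
    {"rx": 0, "ry": 0, "rz": 0, "dx": 0, "dy": 0, "dz": 0, "gripper": 0.45},
  ],
)

```text
time_s: 21.13
position: [0.5454, -0.1007, 0.2114]
eef_rot: [[0.002, 0.104, 0.995], [0.0, 0.995, -0.104], [-1.0, 0.001, 0.002]]
contact_force: [-0.5, 0.8, -0.5]
width: 0.449
```

```bash
python3 plan.py .5435 -.101 .154 -6
```

```text
pos [ 0.5454 -0.1007  0.2114] phi -5.95 w 0.449 F [-0.55  0.76 -0.49] t 21.13 j [-16.3   5.5  78.2   0.   96.2 -10.4]
now-axes mm [57.4 -0.5 -2. ] | rotvec [ 0.05  0.1  -0.03] rows 0.0 | after-rot mm [57.4 -0.5 -1.9]
```

move_arm(
  deltas=[
    {"rx": 0, "ry": 0, "rz": 0, "dx": 0.012, "dy": 0, "dz": -0.003, "gripper": 0.45},
    {"rx": 0, "ry": 0, "rz": 0, "dx": 0.014, "dy": 0, "dz": -0.001, "gripper": 0.45},
    {"rx": 0, "ry": 0, "rz": 0, "dx": 0.01, "dy": 0, "dz": 0, "gripper": 0.45},
    {"rx": 0, "ry": 0, "rz": 0, "dx": 0, "dy": 0, "dz": 0, "gripper": 0.45},
  ],
)

```text
time_s: 21.47
position: [0.5409, -0.1003, 0.1746]
eef_rot: [[0.001, 0.104, 0.995], [0.001, 0.995, -0.104], [-1.0, 0.001, 0.001]]
contact_force: [-1.0, -0.8, -0.7]
width: 0.45
```

```bash
python3 plan.py .5435 -.101 .154 -6
```

```text
pos [ 0.5409 -0.1003  0.1746] phi -5.99 w 0.45 F [-1.02 -0.82 -0.7 ] t 21.47 j [-16.4   5.6  82.3   0.1  92.1 -10.4]
now-axes mm [20.6 -0.5  2.6] | rotvec [ 0.01  0.03 -0.05] rows 0.0 | after-rot mm [20.6 -0.4  2.6]
```

move_arm(
  deltas=[
    {"rx": 0, "ry": 0, "rz": 0, "dx": 0.009, "dy": 0, "dz": 0.001, "gripper": 0.45},
    {"rx": 0, "ry": 0, "rz": 0, "dx": 0.009, "dy": 0, "dz": 0, "gripper": 0.45},
    {"rx": 0, "ry": 0, "rz": 0, "dx": 0.002, "dy": 0, "dz": 0, "gripper": 0.45},
    {"rx": 0, "ry": 0, "rz": 0, "dx": 0, "dy": 0, "dz": 0, "gripper": 0.45},
  ],
)

```text
time_s: 21.8
position: [0.5416, -0.1004, 0.152]
eef_rot: [[-0.002, 0.105, 0.995], [0.002, 0.995, -0.105], [-1.0, 0.001, -0.002]]
contact_force: [0.1, 0.2, 0.1]
width: 0.448
```

```bash
python3 plan.py .5435 -.101 .154 -6
python3 - <<'E'
from h import *
d,R,t=cam('scene'); i=d['image']
cv2.imwrite('pics/i_scene.png',cv2.resize(i[180:280,200:320],None,fx=5,fy=5)[...,::-1])
E
```

```text
pos [ 0.5416 -0.1004  0.152 ] phi -6.01 w 0.448 F [0.14 0.24 0.1 ] t 21.8 j [-16.4   6.4  84.1   0.1  89.7 -10.4]
now-axes mm [-2.  -0.4  1.9] | rotvec [-0.01 -0.13 -0.08] rows 0.0 | after-rot mm [-2.  -0.4  1.9]
```

View pics/i_scene.png

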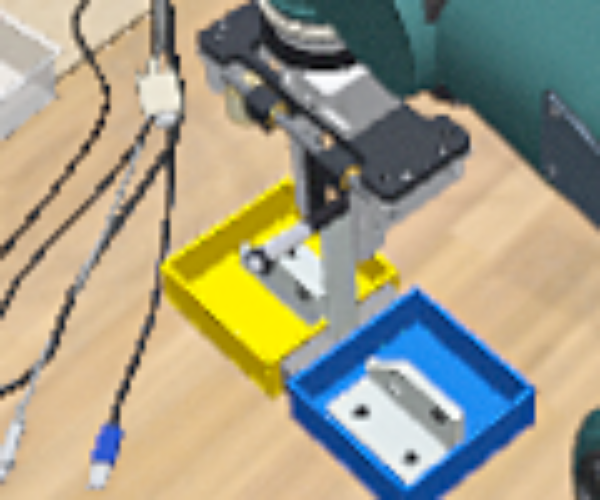

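move_arm(
  deltas=[
    {"rx": 0, "ry": 0, "rz": 0, "dx": -0.002, "dy": 0, "dz": 0.002, "gripper": 0.2},
    {"rx": 0, "ry": 0, "rz": 0, "dx": 0, "dy": 0, "dz": 0, "gripper": 0.0},
    {"rx": 0, "ry": 0, "rz": 0, "dx": 0, "dy": 0, "dz": 0, "gripper": 0.0},
    {"rx": 0, "ry": 0, "rz": 0, "dx": 0, "dy": 0, "dz": 0, "gripper": 0.0},
    {"rx": 0, "ry": 0, "rz": 0, "dx": 0, "dy": 0, "dz": 0, "gripper": 0.0},
    {"rx": 0, "ry": 0, "rz": 0, "dx": 0, "dy": 0, "dz": 0, "gripper": 0.0},
  ],
  force=35,
)

```text
time_s: 22.35
position: [0.5453, -0.1009, 0.1563]
eef_rot: [[0.002, 0.105, 0.995], [0.0, 0.995, -0.105], [-1.0, 0.001, 0.002]]
contact_force: [1.1, -0.1, -1.8]
width: 0.117
```

```bash
python3 plan.py .5435 -.101 .35 -6
```

```text
pos [ 0.5453 -0.1009  0.1563] phi -6.01 w 0.117 F [ 1.11 -0.1  -1.76] t 22.35 j [-16.4   6.5  83.4   0.1  90.  -10.4]
now-axes mm [-1.937e+02 -1.000e-01 -1.400e+00] | rotvec [-0.01  0.11 -0.04] rows 0.0 | after-rot mm [-193.7   -0.2   -1.7]
```

move_arm(
  deltas=[
    {"rx": 0, "ry": 0, "rz": 0, "dx": -0.006, "dy": 0, "dz": 0, "gripper": 0.0},
    {"rx": 0, "ry": 0, "rz": 0, "dx": -0.01, "dy": 0, "dz": 0, "gripper": 0.0},
    {"rx": 0, "ry": 0, "rz": 0, "dx": -0.015, "dy": 0, "dz": 0, "gripper": 0.0},
    {"rx": 0, "ry": 0, "rz": 0, "dx": -0.02, "dy": 0, "dz": 0, "gripper": 0.0},
    {"rx": 0, "ry": 0, "rz": 0, "dx": -0.02, "dy": 0, "dz": 0, "gripper": 0.0},
    {"rx": 0, "ry": 0, "rz": 0, "dx": -0.015, "dy": 0, "dz": 0, "gripper": 0.0},
    {"rx": 0, "ry": 0, "rz": 0, "dx": 0, "dy": 0, "dz": 0, "gripper": 0.0},
  ],
)

```text
time_s: 22.93
position: [0.54, -0.0995, 0.2382]
eef_rot: [[-0.02, 0.105, 0.994], [0.007, 0.994, -0.105], [-1.0, 0.005, -0.021]]
contact_force: [0.3, -0.4, -4.1]
width: 0.115
```

```bash
python3 plan.py .41 .245 .33 -7
python3 - <<'E'
from h import *
d,R,t=cam('scene'); i=d['image']
cv2.imwrite('pics/j_scene.png',cv2.resize(i[150:290,180:340],None,fx=4,fy=4)[...,::-1])
E
```

```text
pos [ 0.54   -0.0995  0.2382] phi -6.01 w 0.115 F [ 0.31 -0.42 -4.14] t 22.93 j [-1.640e+01  5.600e+00  7.510e+01  1.000e-01  1.005e+02 -1.040e+01]
now-axes mm [ -86.8  329.5 -167.1] | rotvec [ 0.99 -1.18 -0.26] rows 0.2 | after-rot mm [ -91.8  326.1 -171. ]
```

View pics/j_scene.png

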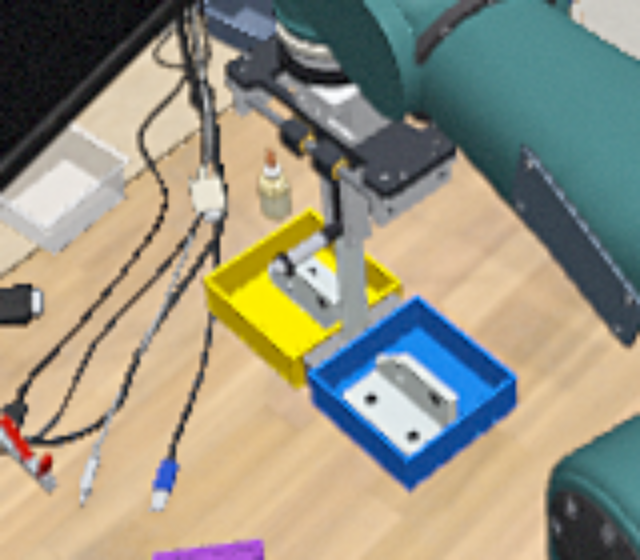

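move_arm(
  deltas=[
    {"rx": 0, "ry": -1, "rz": -0.2, "dx": -0.012, "dy": 0, "dz": -0.005, "gripper": 0.0},
    {"rx": 0, "ry": 0, "rz": 0, "dx": -0.016, "dy": 0, "dz": -0.012, "gripper": 0.0},
    {"rx": 0, "ry": 0, "rz": 0, "dx": -0.016, "dy": 0.005, "dz": -0.016, "gripper": 0.0},
    {"rx": 0, "ry": 0, "rz": 0, "dx": -0.016, "dy": 0.01, "dz": -0.018, "gripper": 0.0},
    {"rx": 0, "ry": 0, "rz": 0, "dx": -0.014, "dy": 0.015, "dz": -0.018, "gripper": 0.0},
    {"rx": 0, "ry": -0.3, "rz": 0, "dx": -0.01, "dy": 0.02, "dz": -0.018, "gripper": 0.0},
    {"rx": 0, "ry": -0.3, "rz": 0, "dx": -0.004, "dy": 0.023, "dz": -0.018, "gripper": 0.0},
    {"rx": 0, "ry": 0, "rz": 0, "dx": 0, "dy": 0.025, "dz": -0.016, "gripper": 0.0},
    {"rx": 0, "ry": 0, "rz": 0, "dx": 0, "dy": 0.025, "dz": -0.012, "gripper": 0.0},
  ],
)

```text
time_s: 23.73
position: [0.4135, 0.0367, 0.313]
eef_rot: [[-0.022, 0.116, 0.993], [0.005, 0.993, -0.116], [-1.0, 0.002, -0.022]]
contact_force: [0.3, -0.3, -6.6]
width: 0.114
```

```bash
python3 plan.py .41 .247 .335 -7
```

```text
pos [0.4135 0.0367 0.313 ] phi -6.68 w 0.114 F [ 0.33 -0.33 -6.64] t 23.73 j [ -2.9 -11.2  82.8   0.2 109.7   3.8]
now-axes mm [-20.9 208.5 -28.4] | rotvec [ 0.32 -1.29 -0.11] rows 0.2 | after-rot mm [-22.  208.3 -29.1]
```

move_arm(
  deltas=[
    {"rx": 0.2, "ry": -1, "rz": 0, "dx": -0.006, "dy": 0.022, "dz": -0.005, "gripper": 0.0},
    {"rx": 0, "ry": 0, "rz": 0, "dx": -0.005, "dy": 0.022, "dz": -0.004, "gripper": 0.0},
    {"rx": 0, "ry": 0, "rz": 0, "dx": -0.005, "dy": 0.022, "dz": -0.004, "gripper": 0.0},
    {"rx": 0, "ry": 0, "rz": 0, "dx": -0.004, "dy": 0.022, "dz": -0.004, "gripper": 0.0},
    {"rx": 0, "ry": 0, "rz": 0, "dx": 0, "dy": 0.022, "dz": -0.003, "gripper": 0.0},
    {"rx": 0, "ry": 0, "rz": 0, "dx": 0, "dy": 0.022, "dz": -0.003, "gripper": 0.0},
    {"rx": 0, "ry": 0, "rz": 0, "dx": 0, "dy": 0.02, "dz": -0.003, "gripper": 0.0},
    {"rx": 0, "ry": 0, "rz": 0, "dx": 0, "dy": 0.012, "dz": 0, "gripper": 0.0},
    {"rx": 0, "ry": 0, "rz": 0, "dx": 0, "dy": 0.005, "dz": 0, "gripper": 0.0},
    {"rx": 0, "ry": 0, "rz": 0, "dx": 0, "dy": 0, "dz": 0, "gripper": 0.0},
    {"rx": 0, "ry": 0, "rz": 0, "dx": 0, "dy": 0, "dz": 0, "gripper": 0.0},
  ],
)

```text
time_s: 24.65
position: [0.3966, 0.2192, 0.318]
eef_rot: [[-0.032, 0.112, 0.993], [-0.002, 0.994, -0.112], [-0.999, -0.006, -0.032]]
contact_force: [0.2, -0.5, -6.6]
width: 0.116
```

```bash
python3 plan.py .41 .247 .335 -7
python3 - <<'E'
from h import *
np.set_printoptions(precision=4,suppress=True)
for c in ('top','scene'):
    d,R,t=cam(c); save(d,f'k_{c}.png')
    for l in ['caddy_bar','fork','left_bracket','right_bracket','caddy']: print(c,l,[(round(o['p'],2),w(R,t,o['xyz']).round(3)) for o in place_of(c,l)])
    W=cloud(d,R,t);ok=d['z_map']>0
    m=ok&(abs(W[...,0]-.41)<.04)&(abs(W[...,1]-.245)<.09)&(W[...,2]>.325)&(W[...,2]<.36)
    p=W[m];print(len(p));
    if len(p)>10:
        f=np.polyfit(p[:,1],p[:,0],1);print('yaw',np.degrees(np.arctan(f[0])),p.min(0),p.max(0))
E
```

```text
pos [0.3966 0.2192 0.318 ] phi -6.44 w 0.116 F [ 0.23 -0.54 -6.56] t 24.65 j [ 21.3  -5.9  77.6   0.6 110.1  28. ]
now-axes mm [-17.5  29.    9.6] | rotvec [ 0.57 -1.83  0.34] rows 0.3 | after-rot mm [-17.   29.2   9.9]
top caddy_bar [(0.87, array([0.401, 0.219, 0.328]))]
top fork [(0.64, array([0.541, 0.257, 0.272])), (0.6, array([ 0.45 , -0.526, -0.001])), (0.45, array([0.392, 0.218, 0.158]))]
top left_bracket [(0.71, array([0.319, 0.223, 0.168]))]
top right_bracket [(0.95, array([0.509, 0.109, 0.001])), (0.65, array([0.461, 0.206, 0.163]))]
top caddy [(0.66, array([0.391, 0.217, 0.159])), (0.5, array([0.458, 0.206, 0.158]))]
314
yaw 7.092642632124831 [0.379  0.1552 0.3251] [0.4149 0.2499 0.3596]
scene caddy_bar [(0.85, array([0.395, 0.219, 0.331])), (0.35, array([ 0.432,  0.265, -0.003]))]
scene fork [(0.95, array([0.54 , 0.248, 0.272]))]
scene left_bracket [(0.59, array([0.322, 0.221, 0.172])), (0.57, array([ 0.424,  0.122, -0.003]))]
scene right_bracket [(0.69, array([0.459, 0.208, 0.166])), (0.43, array([0.514, 0.104, 0.002]))]
scene caddy [(0.77, array([0.39 , 0.22 , 0.164]))]
167
yaw 3.086565266328657 [0.3861 0.224  0.3251] [0.4154 0.2879 0.3412]
```

View pics/k_top.png

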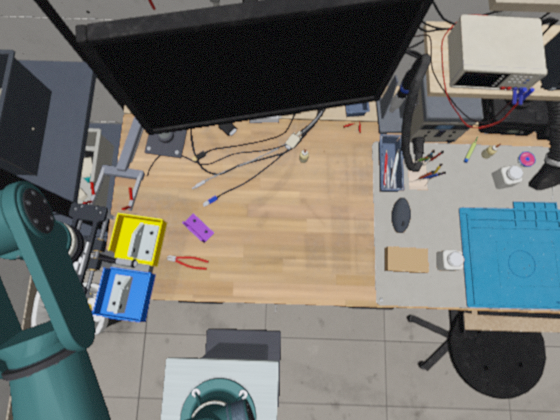

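View pics/k_scene.png

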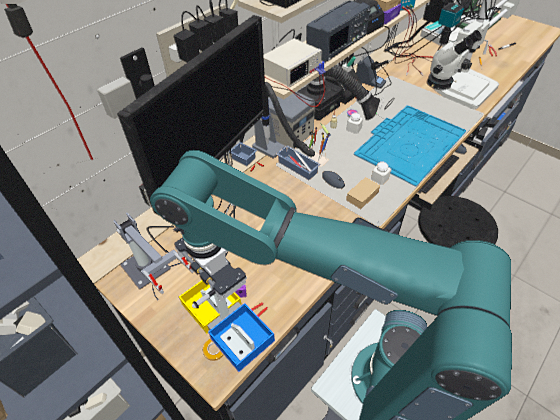

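move_arm(
  deltas=[
    {"rx": 0.5, "ry": -1.8, "rz": 0.3, "dx": -0.008, "dy": 0.02, "dz": 0.003, "gripper": 0.0},
    {"rx": 0, "ry": 0, "rz": 0, "dx": -0.006, "dy": 0.02, "dz": 0, "gripper": 0.0},
    {"rx": 0, "ry": 0, "rz": 0, "dx": 0, "dy": 0.007, "dz": 0, "gripper": 0.0},
    {"rx": 0, "ry": 0, "rz": 0, "dx": 0, "dy": 0, "dz": 0, "gripper": 0.0},
  ],
)

```text
time_s: 25.58
position: [0.4061, 0.2664, 0.3331]
eef_rot: [[0.002, 0.124, 0.992], [0.001, 0.992, -0.124], [-1.0, 0.001, 0.002]]
contact_force: [0.6, 0.6, -6.9]
width: 0.113
```

```bash
python3 plan.py .45 .26 .33 -7
```

```text
pos [0.4061 0.2664 0.3331] phi -7.13 w 0.113 F [ 0.56  0.57 -6.88] t 25.58 j [ 26.6  -2.9  73.1  -0.  109.7  33.7]
now-axes mm [ 3.2 -0.9 44.4] | rotvec [-0.13  0.12 -0.05] rows 0.0 | after-rot mm [ 3.1 -1.  44.4]
```

Now forward in small steps.

move_arm(
  deltas=[
    {"rx": 0, "ry": 0, "rz": 0, "dx": 0, "dy": 0, "dz": 0.01, "gripper": 0.0},
    {"rx": 0, "ry": 0, "rz": 0, "dx": 0, "dy": 0, "dz": 0.015, "gripper": 0.0},
    {"rx": 0, "ry": 0, "rz": 0, "dx": 0, "dy": 0, "dz": 0.018, "gripper": 0.0},
    {"rx": 0, "ry": 0, "rz": 0, "dx": 0, "dy": 0, "dz": 0.012, "gripper": 0.0},
    {"rx": 0, "ry": 0, "rz": 0, "dx": 0, "dy": 0, "dz": 0, "gripper": 0.0},
  ],
)

```text
time_s: 26.0
position: [0.4635, 0.2557, 0.3314]
eef_rot: [[-0.001, 0.124, 0.992], [-0.005, 0.992, -0.124], [-1.0, -0.006, 0.0]]
contact_force: [-0.3, -0.2, -6.2]
width: 0.115
```

```bash
python3 plan.py .50 .254 .33 -7
```

```text
pos [0.4635 0.2557 0.3314] phi -7.12 w 0.115 F [-0.27 -0.21 -6.16] t 26.0 j [ 22.9   2.9  67.5  -0.3 109.8  29.9]
now-axes mm [ 1.4  2.8 36.4] | rotvec [-0.12  0.    0.32] rows 0.0 | after-rot mm [ 1.4  2.8 36.4]
```

move_arm(
  deltas=[
    {"rx": 0, "ry": 0, "rz": 0.3, "dx": 0, "dy": 0.0025, "dz": 0.01, "gripper": 0.0},
    {"rx": 0, "ry": 0, "rz": 0, "dx": 0, "dy": 0.0005, "dz": 0.014, "gripper": 0.0},
    {"rx": 0, "ry": 0, "rz": 0, "dx": 0, "dy": 0, "dz": 0.01, "gripper": 0.0},
    {"rx": 0, "ry": 0, "rz": 0, "dx": 0, "dy": 0, "dz": 0, "gripper": 0.0},
  ],
)

```text
time_s: 26.33
position: [0.4996, 0.2522, 0.33]
eef_rot: [[-0.004, 0.126, 0.992], [-0.002, 0.992, -0.126], [-1.0, -0.002, -0.004]]
contact_force: [0.6, 0.0, -6.3]
width: 0.118
```

```bash
python3 plan.py .541 .249 .33 -7
python3 - <<'E'
from h import *
np.set_printoptions(precision=4,suppress=True)
for c in ('top','scene'):
    d,R,t=cam(c); save(d,f'l_{c}.png')
    y,x=(130,60) if c=='top' else (190,90)
    cv2.imwrite(f'pics/lc_{c}.png',cv2.resize(d['image'][y:y+130,x:x+160],None,fx=4,fy=4)[...,::-1])
    for l in ['caddy_bar','fork']: print(c,l,[(round(o['p'],2),w(R,t,o['xyz']).round(3)) for o in place_of(c,l)])
    W=cloud(d,R,t);ok=d['z_map']>0; im=d['image'].astype(int)
    red=(im[...,0]>130)&(im[...,1]<60)&(im[...,2]<60)&ok&(W[...,2]>.2)&(W[...,2]<.35)&(W[...,0]>.45)&(W[...,0]<.65)&(W[...,1]<.4)&(W[...,1]>.1)
    for s in (0,1):
        m=red&((W[...,1]>.25)==bool(s)); p=W[m]
        if len(p): print(c,'horn',s,len(p),p.mean(0),p.min(0),p.max(0))
E
```

```text
pos [0.4996 0.2522 0.33  ] phi -7.26 w 0.118 F [ 0.58  0.03 -6.34] t 26.33 j [ 21.    6.9  63.3  -0.  110.   28.2]
now-axes mm [-0.2  2.  41.5] | rotvec [-0.26 -0.24  0.13] rows 0.1 | after-rot mm [ 0.   1.8 41.5]
top caddy_bar [(0.94, array([0.501, 0.252, 0.342])), (0.71, array([0.504, 0.256, 0.173]))]
top fork [(0.66, array([0.541, 0.254, 0.271]))]
top horn 0 35 [0.5469 0.201  0.2886] [0.5021 0.1897 0.2717] [0.5646 0.2078 0.3388]
top horn 1 9 [0.5703 0.2905 0.2892] [0.5664 0.2879 0.284 ] [0.5734 0.2927 0.2941]
scene caddy_bar [(0.95, array([0.498, 0.255, 0.339]))]
scene fork [(0.92, array([0.539, 0.25 , 0.272]))]
scene horn 1 23 [0.5631 0.2919 0.2843] [0.5213 0.2886 0.2752] [0.5739 0.2973 0.2985]
```

View pics/lc_top.png

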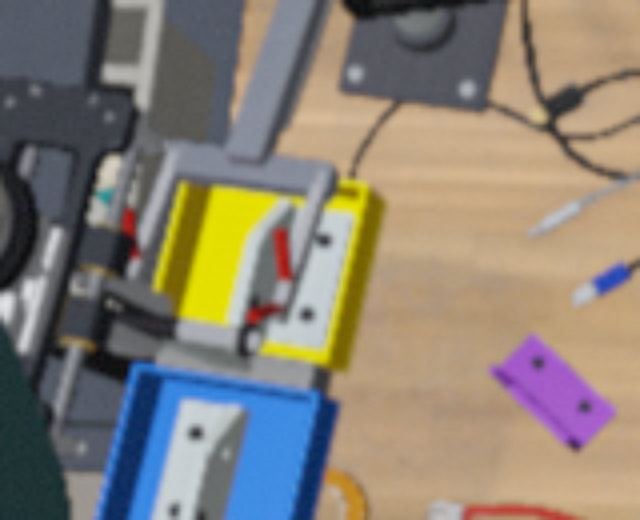

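View pics/lc_scene.png

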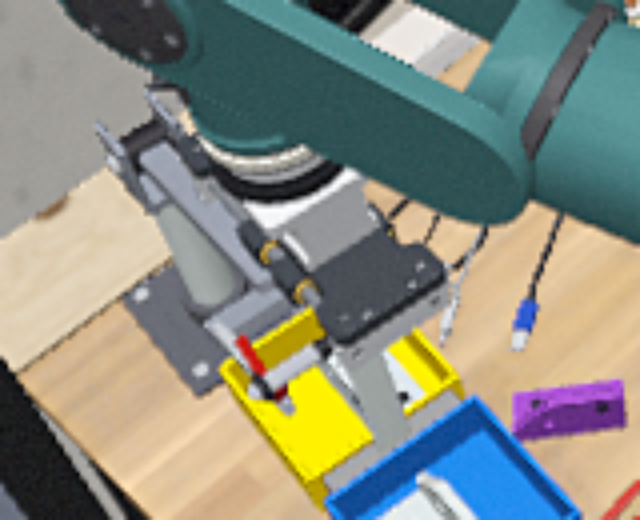

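move_arm(
  deltas=[
    {"rx": -0.2, "ry": -0.2, "rz": 0.1, "dx": 0, "dy": 0.001, "dz": 0.01, "gripper": 0.0},
    {"rx": 0, "ry": 0, "rz": 0, "dx": 0, "dy": 0.0005, "dz": 0.014, "gripper": 0.0},
    {"rx": 0, "ry": 0, "rz": 0, "dx": 0, "dy": 0, "dz": 0.012, "gripper": 0.0},
    {"rx": 0, "ry": 0, "rz": 0, "dx": 0, "dy": 0, "dz": 0, "gripper": 0.0},
  ],
)

```text
time_s: 26.97
position: [0.5336, 0.2513, 0.3329]
eef_rot: [[0.003, 0.116, 0.993], [0.002, 0.993, -0.116], [-1.0, 0.002, 0.003]]
contact_force: [-0.2, 0.3, -6.1]
width: 0.117
```

```bash
python3 plan.py .540 .2485 .30 -7
```

```text
pos [0.5336 0.2513 0.3329] phi -6.69 w 0.117 F [-0.16  0.27 -6.14] t 26.97 j [1.970e+01 1.060e+01 5.880e+01 1.000e-01 1.104e+02 2.640e+01]
now-axes mm [32.9 -2.1  6.6] | rotvec [ 0.31  0.15 -0.14] rows 0.1 | after-rot mm [32.9 -2.   6.7]
```

move_arm(
  deltas=[
    {"rx": 0.3, "ry": 0.1, "rz": -0.1, "dx": 0.004, "dy": -0.002, "dz": 0.006, "gripper": 0.0},
    {"rx": 0, "ry": 0, "rz": 0, "dx": 0.006, "dy": 0, "dz": 0, "gripper": 0.0},
    {"rx": 0, "ry": 0, "rz": 0, "dx": 0.004, "dy": 0, "dz": 0, "gripper": 0.0},
    {"rx": 0, "ry": 0, "rz": 0, "dx": 0, "dy": 0, "dz": 0, "gripper": 0.0},
  ],
)

```text
time_s: 27.3
position: [0.5394, 0.2486, 0.3175]
eef_rot: [[-0.0, 0.122, 0.993], [0.0, 0.993, -0.122], [-1.0, 0.0, -0.0]]
contact_force: [-0.8, 0.7, -6.7]
width: 0.115
```

```bash
python3 plan.py .540 .2485 .30 -7
python3 - <<'E'
from h import *
np.set_printoptions(precision=4,suppress=True)
for c in ('top','scene'):
    d,R,t=cam(c)
    y,x=(130,60) if c=='top' else (190,90)
    cv2.imwrite(f'pics/mc_{c}.png',cv2.resize(d['image'][y:y+100,x:x+130],None,fx=6,fy=6)[...,::-1])
    for l in ['caddy_bar','fork']: print(c,l,[(round(o['p'],2),w(R,t,o['xyz']).round(3)) for o in place_of(c,l)])
E
```

```text
pos [0.5394 0.2486 0.3175] phi -6.98 w 0.115 F [-0.78  0.68 -6.75] t 27.3 j [ 19.3  11.   60.1   0.  108.9  26.2]
now-axes mm [17.5  0.   0.6] | rotvec [ 0.02 -0.02 -0.02] rows 0.0 | after-rot mm [17.5  0.   0.6]
top caddy_bar [(0.62, array([0.537, 0.249, 0.327])), (0.17, array([0.425, 0.121, 0.002]))]
top fork []
scene caddy_bar [(0.62, array([0.54 , 0.248, 0.327]))]
scene fork [(0.57, array([0.538, 0.248, 0.274]))]
```

View pics/mc_top.png

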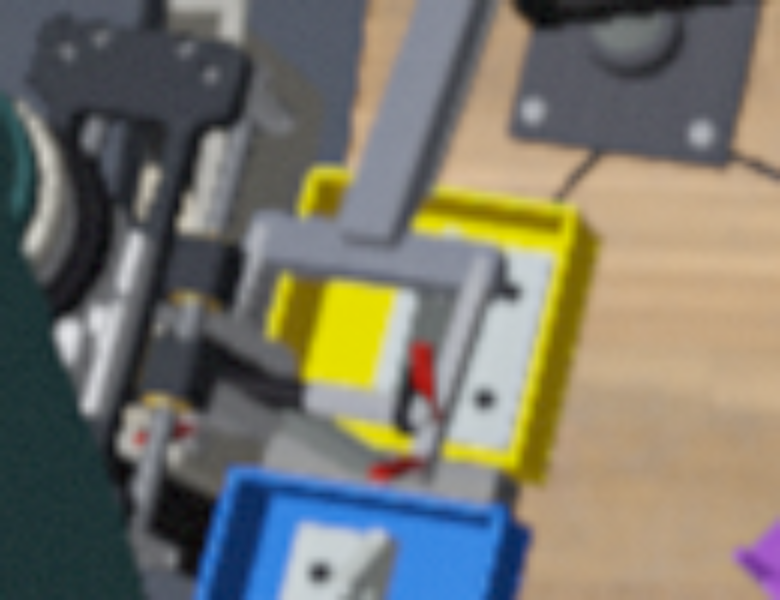

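View pics/mc_scene.png

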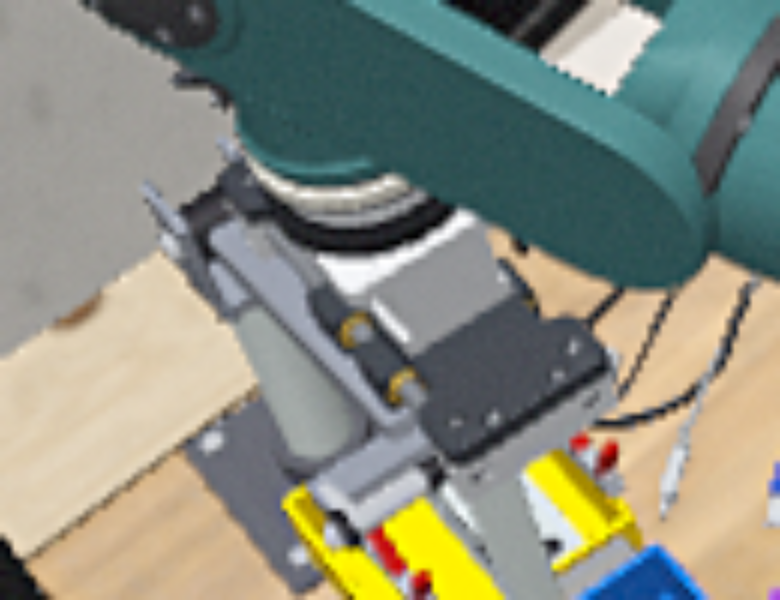

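move_arm(
  deltas=[
    {"rx": 0, "ry": 0, "rz": 0, "dx": 0.006, "dy": 0, "dz": 0, "gripper": 0.0},
    {"rx": 0, "ry": 0, "rz": 0, "dx": 0.008, "dy": 0, "dz": 0, "gripper": 0.0},
    {"rx": 0, "ry": 0, "rz": 0, "dx": 0.008, "dy": 0, "dz": 0, "gripper": 0.0},
    {"rx": 0, "ry": 0, "rz": 0, "dx": 0.006, "dy": 0, "dz": 0, "gripper": 0.0},
    {"rx": 0, "ry": 0, "rz": 0, "dx": 0, "dy": 0, "dz": 0, "gripper": 0.0},
  ],
)

```text
time_s: 28.02
position: [0.5398, 0.2491, 0.2895]
eef_rot: [[0.004, 0.121, 0.993], [0.002, 0.993, -0.121], [-1.0, 0.003, 0.004]]
contact_force: [-1.1, 0.2, -6.7]
width: 0.118
```

```bash
python3 plan.py .539 .2485 .264 -7
```

```text
pos [0.5398 0.2491 0.2895] phi -6.95 w 0.118 F [-1.08  0.21 -6.67] t 28.02 j [ 19.3  10.5  63.8   0.  105.4  26.2]
now-axes mm [25.5 -0.7 -0.8] | rotvec [ 0.05  0.24 -0.15] rows 0.0 | after-rot mm [25.5 -0.7 -0.7]
```

move_arm(
  deltas=[
    {"rx": 0, "ry": 0.2, "rz": -0.1, "dx": 0.005, "dy": -0.0005, "dz": -0.001, "gripper": 0.0},
    {"rx": 0, "ry": 0, "rz": 0, "dx": 0.006, "dy": 0, "dz": 0, "gripper": 0.0},
    {"rx": 0, "ry": 0, "rz": 0, "dx": 0.006, "dy": 0, "dz": 0, "gripper": 0.0},
    {"rx": 0, "ry": 0, "rz": 0, "dx": 0.004, "dy": 0, "dz": 0, "gripper": 0.0},
    {"rx": 0, "ry": 0, "rz": 0, "dx": 0, "dy": 0, "dz": 0, "gripper": 0.0},
  ],
)

```text
time_s: 28.43
position: [0.5383, 0.2486, 0.2654]
eef_rot: [[-0.001, 0.121, 0.993], [0.0, 0.993, -0.121], [-1.0, 0.0, -0.001]]
contact_force: [1.0, 0.2, -4.8]
width: 0.116
```

```bash
python3 plan.py .5385 .2485 .264 -7;python3 - <<'E'
from h import *
np.set_printoptions(precision=4,suppress=True)
for c in ('top','scene'):
    d,R,t=cam(c)
    y,x=(130,60) if c=='top' else (190,90)
    cv2.imwrite(f'pics/nc_{c}.png',cv2.resize(d['image'][y:y+100,x:x+130],None,fx=6,fy=6)[...,::-1])
    for l in ['caddy_bar','fork']: print(c,l,[(round(o['p'],2),w(R,t,o['xyz']).round(3)) for o in place_of(c,l)])
E
```

```text
pos [0.5383 0.2486 0.2654] phi -6.96 w 0.116 F [ 0.99  0.24 -4.77] t 28.43 j [ 19.3  10.4  66.7   0.  103.   26.3]
now-axes mm [ 1.4 -0.   0.2] | rotvec [ 0.04 -0.06 -0.01] rows 0.0 | after-rot mm [ 1.4 -0.   0.2]
top caddy_bar [(0.71, array([0.54 , 0.249, 0.276])), (0.55, array([0.604, 0.235, 0.109]))]
top fork []
scene caddy_bar [(0.82, array([0.537, 0.251, 0.275]))]
scene fork []
```

View pics/nc_top.png

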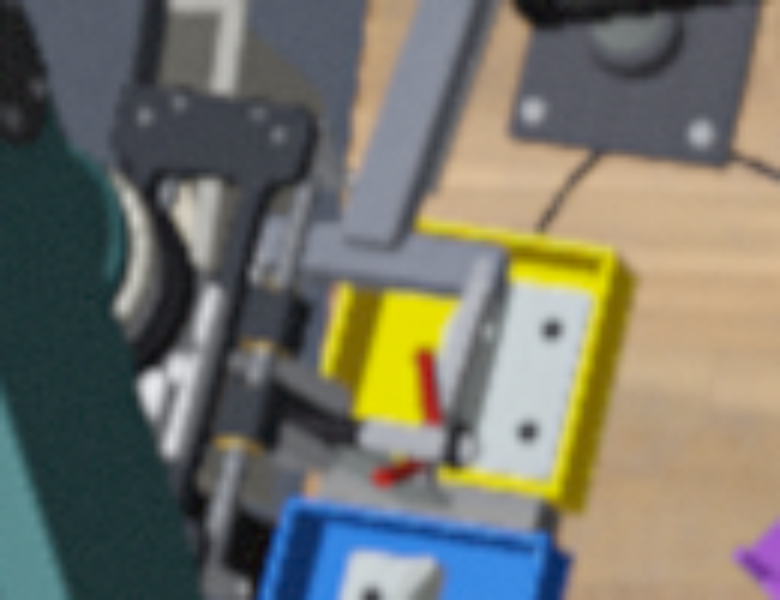

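View pics/nc_scene.png

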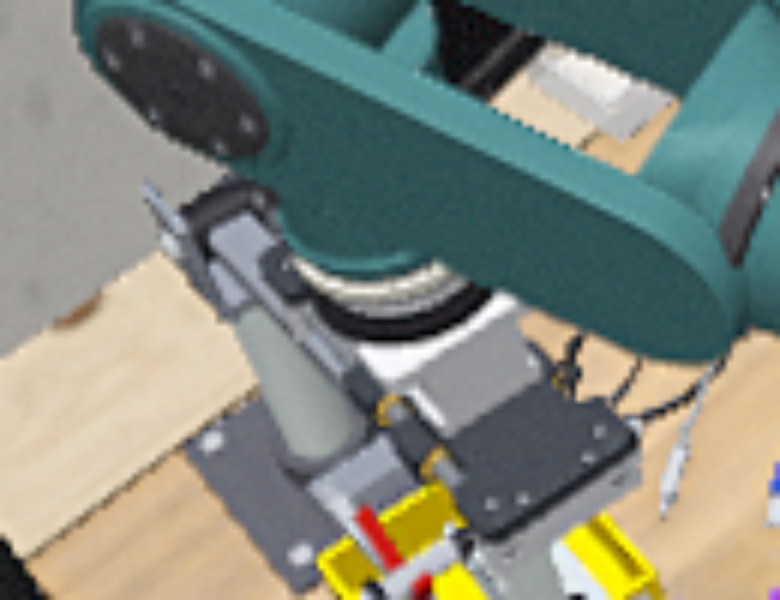

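move_arm(
  deltas=[
    {"rx": 0, "ry": 0, "rz": 0, "dx": 0.005, "dy": 0, "dz": -0.0007, "gripper": 0.0},
    {"rx": 0, "ry": 0, "rz": 0, "dx": 0.006, "dy": 0, "dz": -0.0007, "gripper": 0.0},
    {"rx": 0, "ry": 0, "rz": 0, "dx": 0.006, "dy": 0, "dz": -0.0007, "gripper": 0.0},
    {"rx": 0, "ry": 0, "rz": 0, "dx": 0.006, "dy": 0, "dz": -0.0005, "gripper": 0.0},
    {"rx": 0, "ry": 0, "rz": 0, "dx": 0.005, "dy": 0, "dz": -0.0005, "gripper": 0.0},
    {"rx": 0, "ry": 0, "rz": 0, "dx": 0, "dy": 0, "dz": 0, "gripper": 0.0},
  ],
)

```text
time_s: 29.23
position: [0.5361, 0.2493, 0.2395]
eef_rot: [[0.006, 0.121, 0.993], [0.003, 0.993, -0.121], [-1.0, 0.003, 0.006]]
contact_force: [0.9, 0.4, -3.5]
width: 0.115
```

```bash
python3 plan.py .5345 .2490 .23 -7
```

```text
pos [0.5361 0.2493 0.2395] phi -6.96 w 0.115 F [ 0.86  0.41 -3.45] t 29.23 j [19.4  9.8 70.3  0.  99.5 26.4]
now-axes mm [ 9.4 -0.6 -1.6] | rotvec [ 0.04  0.34 -0.2 ] rows 0.1 | after-rot mm [ 9.5 -0.5 -1.5]
```

move_arm(
  deltas=[
    {"rx": 0, "ry": 0.3, "rz": -0.2, "dx": 0.006, "dy": 0, "dz": -0.0015, "gripper": 0.0},
    {"rx": 0, "ry": 0, "rz": 0, "dx": 0.006, "dy": 0, "dz": -0.0005, "gripper": 0.0},
    {"rx": 0, "ry": 0, "rz": 0, "dx": 0.006, "dy": 0, "dz": -0.0005, "gripper": 0.0},
    {"rx": 0, "ry": 0, "rz": 0, "dx": 0.006, "dy": 0, "dz": -0.0003, "gripper": 0.0},
    {"rx": 0, "ry": 0, "rz": 0, "dx": 0.005, "dy": 0, "dz": -0.0002, "gripper": 0.0},
    {"rx": 0, "ry": 0, "rz": 0, "dx": 0, "dy": 0, "dz": 0, "gripper": 0.0},
    {"rx": 0, "ry": 0, "rz": 0, "dx": 0, "dy": 0, "dz": 0, "gripper": 0.0},
  ],
)

```text
time_s: 29.82
position: [0.5352, 0.2495, 0.2094]
eef_rot: [[0.007, 0.122, 0.993], [0.0, 0.993, -0.122], [-1.0, 0.001, 0.007]]
contact_force: [0.0, -0.0, -0.8]
width: 0.116
```

```bash
python3 plan.py .533 .2490 .20 -7
python3 - <<'E'
from h import *
for i in range(4):
    cam('top'); s=r.get_state(); print(s['contact_force'],s['position'])
E
```

```text
pos [0.5352 0.2495 0.2094] phi -7.0 w 0.116 F [ 0.01 -0.04 -0.81] t 29.82 j [19.6  9.9 73.5 -0.1 96.2 26.6]
now-axes mm [ 9.4 -0.8 -2.2] | rotvec [-0.    0.42 -0.06] rows 0.1 | after-rot mm [ 9.4 -0.7 -2.1]
[ 1.08735616 -0.94484627 -1.30878524] [0.53518454 0.24946985 0.20937862]
[ 0.73323879 -0.04721884 -1.59363303] [0.53516798 0.24948722 0.209589  ]
[ 0.29637452 -0.86238776 -1.22507489] [0.53517312 0.2494713  0.20976512]
[ 0.1554698  -0.77930614 -0.28214349] [0.53516992 0.24950015 0.20989259]
```

move_arm(
  deltas=[
    {"rx": 0, "ry": 0.3, "rz": 0, "dx": 0.005, "dy": 0, "dz": -0.001, "gripper": 0.0},
    {"rx": 0, "ry": 0, "rz": 0, "dx": 0.005, "dy": 0, "dz": 0, "gripper": 0.0},
    {"rx": 0, "ry": 0, "rz": 0, "dx": 0.004, "dy": 0, "dz": 0, "gripper": 0.0},
    {"rx": 0, "ry": 0, "rz": 0, "dx": 0, "dy": 0, "dz": 0, "gripper": 0.0},
    {"rx": 0, "ry": 0, "rz": 0, "dx": 0, "dy": 0, "dz": 0, "gripper": 0.0},
  ],
)

```text
time_s: 30.43
position: [0.5357, 0.2495, 0.1965]
eef_rot: [[0.007, 0.122, 0.992], [0.002, 0.992, -0.122], [-1.0, 0.002, 0.007]]
contact_force: [1.4, -1.2, 0.8]
width: 0.119
```

```bash
python3 plan.py .534 .2490 .192 -7
python3 - <<'E'
from h import *
np.set_printoptions(precision=4,suppress=True)
F=[]
for c in ('top','scene','scene','top')*3:
    cam(c); F.append(r.get_state()['contact_force'])
print(np.mean(F,0),np.std(F,0)/12**.5,r.get_state()['position'])
for c in ('top','scene'):
    d,R,t=cam(c); 
    y,x=(130,60) if c=='top' else (190,90)
    cv2.imwrite(f'pics/oc_{c}.png',cv2.resize(d['image'][y:y+100,x:x+130],None,fx=6,fy=6)[...,::-1])
    for l in ['caddy_bar','fork']: print(c,l,[(round(o['p'],2),w(R,t,o['xyz']).round(3)) for o in place_of(c,l)])
E
```

```text
pos [0.5357 0.2495 0.1965] phi -7.03 w 0.119 F [ 1.35 -1.16  0.75] t 30.43 j [19.5 10.1 74.7 -0.  94.8 26.5]
now-axes mm [ 4.5 -0.7 -1.6] | rotvec [-0.03  0.38 -0.14] rows 0.1 | after-rot mm [ 4.5 -0.7 -1.6]
[ 0.9034 -0.84   -0.1756] [0.1723 0.1134 0.1382] [0.5356 0.2495 0.1968]
top caddy_bar [(0.74, array([0.536, 0.249, 0.207])), (0.29, array([0.605, 0.24 , 0.038]))]
top fork []
scene caddy_bar [(0.74, array([0.538, 0.252, 0.207])), (0.22, array([0.602, 0.24 , 0.047]))]
scene fork []
```

View pics/oc_top.png

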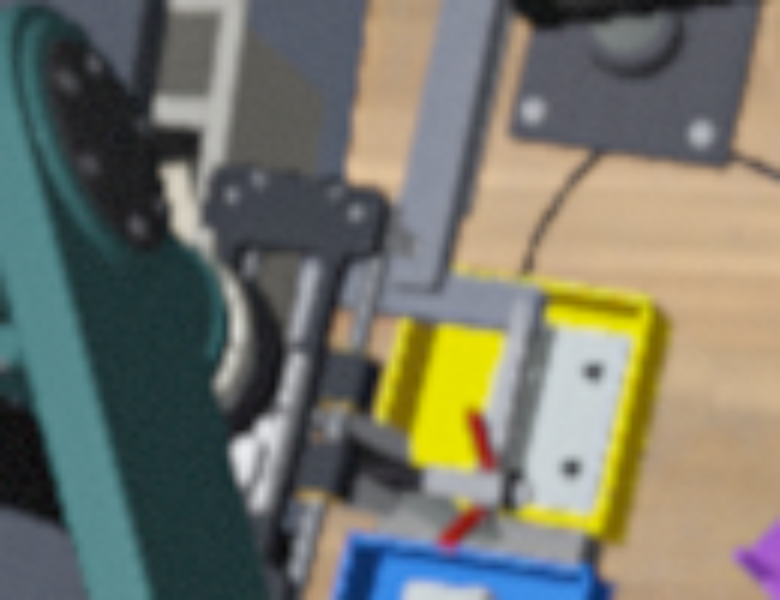

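View pics/oc_scene.png

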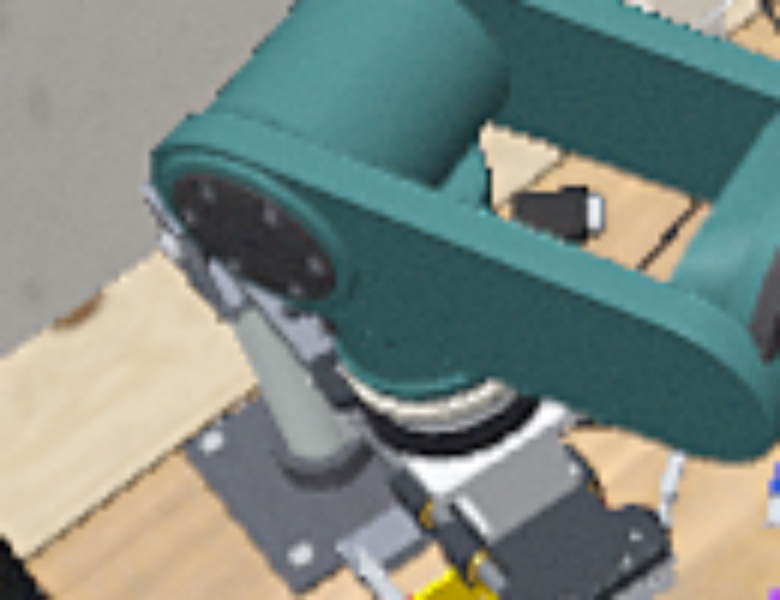

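move_arm(
  deltas=[
    {"rx": 0, "ry": 0.2, "rz": 0, "dx": 0.001, "dy": 0, "dz": 0, "gripper": 0.0},
    {"rx": 0, "ry": 0, "rz": 0, "dx": 0, "dy": 0, "dz": 0, "gripper": 0.0},
    {"rx": 0, "ry": 0, "rz": 0, "dx": 0, "dy": 0, "dz": 0, "gripper": 0.0},
    {"rx": 0, "ry": 0, "rz": 0, "dx": 0, "dy": 0, "dz": 0, "gripper": 0.0},
    {"rx": 0, "ry": 0, "rz": 0, "dx": 0, "dy": 0, "dz": 0, "gripper": 0.0},
    {"rx": 0, "ry": 0, "rz": 0, "dx": 0, "dy": 0, "dz": 0, "gripper": 0.0},
    {"rx": 0, "ry": 0, "rz": 0, "dx": 0, "dy": 0, "dz": 0, "gripper": 0.0},
    {"rx": 0, "ry": 0, "rz": 0, "dx": 0, "dy": 0, "dz": 0, "gripper": 0.0},
  ],
  force=10,
)

```text
time_s: 32.0
position: [0.5357, 0.2497, 0.1956]
eef_rot: [[0.003, 0.123, 0.992], [0.003, 0.992, -0.123], [-1.0, 0.003, 0.003]]
contact_force: [1.3, -0.8, -0.4]
width: 0.122
```

Run:
```python
from h import *
np.set_printoptions(precision=4,suppress=True)
F=[]
for c in ('top',)*16:
    cam(c); F.append(r.get_state()['contact_force'])
s=r.get_state()
print(np.mean(F,0),np.std(F,0)/4,s['position'],s['width'],s['eef_rot'][:,0],s['time_s'])
```

```text
[ 0.773  -0.7823 -0.1035] [0.1423 0.1172 0.1171] [0.5357 0.2497 0.1957] 0.12193656146395747 [ 0.003   0.0026 -1.    ] 32.8
```

move_arm(
  deltas=[
    {"rx": 0, "ry": 0, "rz": 0, "dx": 0, "dy": 0, "dz": 0, "gripper": 0.15},
    {"rx": 0, "ry": 0, "rz": 0, "dx": 0, "dy": 0, "dz": 0, "gripper": 0.2},
    {"rx": 0, "ry": 0, "rz": 0, "dx": 0, "dy": 0, "dz": 0, "gripper": 0.3},
    {"rx": 0, "ry": 0, "rz": 0, "dx": 0, "dy": 0, "dz": 0, "gripper": 0.4},
    {"rx": 0, "ry": 0, "rz": 0, "dx": 0, "dy": 0, "dz": 0, "gripper": 0.4},
    {"rx": 0, "ry": 0, "rz": 0, "dx": 0, "dy": 0, "dz": 0, "gripper": 0.4},
    {"rx": 0, "ry": 0, "rz": 0, "dx": 0, "dy": 0, "dz": 0, "gripper": 0.4},
    {"rx": 0, "ry": 0, "rz": 0, "dx": 0, "dy": 0, "dz": 0, "gripper": 0.4},
  ],
)

```text
time_s: 33.47
position: [0.5341, 0.251, 0.1952]
eef_rot: [[-0.001, 0.121, 0.993], [0.004, 0.993, -0.121], [-1.0, 0.004, -0.001]]
contact_force: [0.4, 0.1, -0.7]
width: 0.4
```

```bash
python3 plan.py .536 .25 .33 -7
python3 - <<'E'
from h import *
for c in ('top','scene'):
    d,R,t=cam(c); 
    y,x=(130,60) if c=='top' else (190,90)
    cv2.imwrite(f'pics/pc_{c}.png',cv2.resize(d['image'][y:y+130,x:x+130],None,fx=4.6,fy=4.6)[...,::-1])
    for l in ['caddy_bar','fork','caddy']: print(c,l,[(round(o['p'],2),w(R,t,o['xyz']).round(3)) for o in place_of(c,l)])
E
```

```text
pos [0.5341 0.251  0.1952] phi -6.95 w 0.4 F [ 0.36  0.12 -0.75] t 33.47 j [19.5 10.3 74.7  0.3 95.  26.5]
now-axes mm [-1.348e+02 -1.000e-01  1.800e+00] | rotvec [ 0.05 -0.06 -0.25] rows 0.0 | after-rot mm [-134.8   -0.7    2. ]
top caddy_bar [(0.7, array([0.534, 0.249, 0.209])), (0.28, array([0.428, 0.257, 0.   ]))]
top fork []
top caddy [(0.77, array([0.536, 0.249, 0.038]))]
scene caddy_bar [(0.97, array([0.534, 0.251, 0.206]))]
scene fork []
scene caddy [(0.93, array([0.533, 0.248, 0.039]))]
```

View pics/pc_top.png

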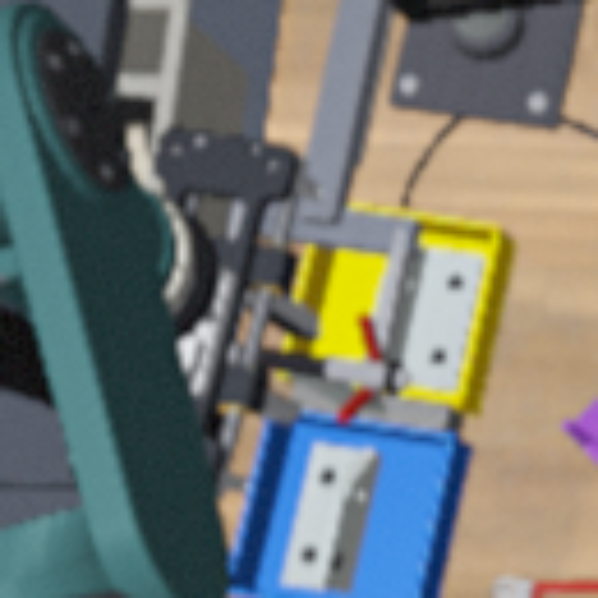

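move_arm(
  deltas=[
    {"rx": 0, "ry": 0, "rz": 0, "dx": -0.006, "dy": 0, "dz": 0.001, "gripper": 0.4},
    {"rx": 0, "ry": 0, "rz": 0, "dx": -0.01, "dy": 0, "dz": 0.001, "gripper": 0.4},
    {"rx": 0, "ry": 0, "rz": 0, "dx": -0.015, "dy": 0, "dz": 0, "gripper": 0.4},
    {"rx": 0, "ry": 0, "rz": 0, "dx": -0.02, "dy": 0, "dz": 0, "gripper": 0.4},
    {"rx": 0, "ry": 0, "rz": 0, "dx": -0.02, "dy": 0, "dz": 0, "gripper": 0.4},
    {"rx": 0, "ry": 0, "rz": 0, "dx": -0.02, "dy": 0, "dz": 0, "gripper": 0.4},
    {"rx": 0, "ry": 0, "rz": 0, "dx": -0.02, "dy": 0, "dz": -0.005, "gripper": 0.4},
    {"rx": 0, "ry": 0, "rz": 0, "dx": -0.015, "dy": 0, "dz": -0.02, "gripper": 0.4},
    {"rx": 0, "ry": 0, "rz": 0, "dx": -0.01, "dy": 0, "dz": -0.03, "gripper": 0.4},
    {"rx": 0, "ry": 0, "rz": 0, "dx": 0, "dy": 0, "dz": -0.03, "gripper": 0.4},
    {"rx": 0, "ry": 0, "rz": 0, "dx": 0, "dy": 0, "dz": -0.03, "gripper": 0.4},
    {"rx": 0, "ry": 0, "rz": 0, "dx": 0, "dy": 0, "dz": -0.02, "gripper": 0.4},
    {"rx": 0, "ry": 0, "rz": 0, "dx": 0, "dy": 0, "dz": 0, "gripper": 0.4},
    {"rx": 0, "ry": 0, "rz": 0, "dx": 0, "dy": 0, "dz": 0, "gripper": 0.4},
  ],
)

```text
time_s: 35.03
position: [0.3997, 0.2664, 0.351]
eef_rot: [[0.013, 0.124, 0.992], [0.011, 0.992, -0.124], [-1.0, 0.013, 0.011]]
contact_force: [-0.2, -0.2, -0.0]
width: 0.404
```

```bash
python3 plan.py .536 .25 .33 -7
python3 - <<'E'
from h import *
for c in ('top','scene','top'):
    d,R,t=cam(c); save(d,f'q_{c}.png')
    y,x=(130,60) if c=='top' else (190,90)
    cv2.imwrite(f'pics/qc_{c}.png',cv2.resize(d['image'][y:y+130,x:x+150],None,fx=4.6,fy=4.6)[...,::-1])
    for l in ['caddy_bar','fork','caddy','left_bracket','right_bracket','side_cutter','box_kraft','mouse','tape_roll']: print(c,l,[(round(o['p'],2),w(R,t,o['xyz']).round(3)) for o in place_of(c,l)])
E
```

```text
pos [0.3997 0.2664 0.351 ] phi -7.12 w 0.404 F [-0.15 -0.16 -0.03] t 35.03 j [ 26.7  -3.9  71.9   0.3 111.   33.9]
now-axes mm [ 22.6   0.4 137. ] | rotvec [-0.11  0.65 -0.74] rows 0.1 | after-rot mm [ 21.    0.4 137.3]
top caddy_bar [(0.71, array([0.535, 0.249, 0.208]))]
top fork [(0.86, array([0.539, 0.254, 0.199]))]
top caddy [(0.57, array([0.536, 0.252, 0.036]))]
top left_bracket [(0.63, array([0.467, 0.254, 0.045]))]
top right_bracket [(0.86, array([0.512, 0.108, 0.003])), (0.77, array([0.604, 0.238, 0.042]))]
top side_cutter [(0.7, array([0.421, 0.119, 0.   ]))]
top box_kraft [(0.79, array([ 0.45 , -0.529, -0.002]))]
top mouse [(0.89, array([ 0.588, -0.521,  0.003]))]
top tape_roll [(0.52, array([0.432, 0.256, 0.001]))]
scene caddy_bar [(0.72, array([0.535, 0.251, 0.203])), (0.24, array([0.602, 0.24 , 0.043]))]
scene fork []
scene caddy [(0.92, array([0.534, 0.248, 0.038]))]
scene left_bracket [(0.59, array([0.467, 0.254, 0.047]))]
scene right_bracket [(0.8, array([0.511, 0.108, 0.002])), (0.63, array([0.604, 0.235, 0.043])), (0.19, array([ 0.428,  0.264, -0.002]))]
scene side_
[... 267 characters left out ...]
y_bar [(0.84, array([0.535, 0.248, 0.202])), (0.4, array([0.426, 0.116, 0.   ]))]
top fork [(0.91, array([0.536, 0.256, 0.202]))]
top caddy [(0.65, array([0.539, 0.248, 0.04 ]))]
top left_bracket [(0.87, array([0.466, 0.253, 0.042])), (0.42, array([0.43 , 0.256, 0.   ]))]
top right_bracket [(0.64, array([0.511, 0.107, 0.005])), (0.59, array([0.605, 0.24 , 0.042]))]
top side_cutter [(0.76, array([ 0.422,  0.119, -0.002]))]
top box_kraft [(0.8, array([ 0.45 , -0.524, -0.001])), (0.6, array([0.536, 0.248, 0.037])), (0.48, array([ 0.425,  0.118, -0.004]))]
top mouse [(0.64, array([ 0.584, -0.52 ,  0.002]))]
top tape_roll [(0.7, array([0.607, 0.238, 0.043])), (0.56, array([0.429, 0.254, 0.003]))]
```

View pics/qc_top.png

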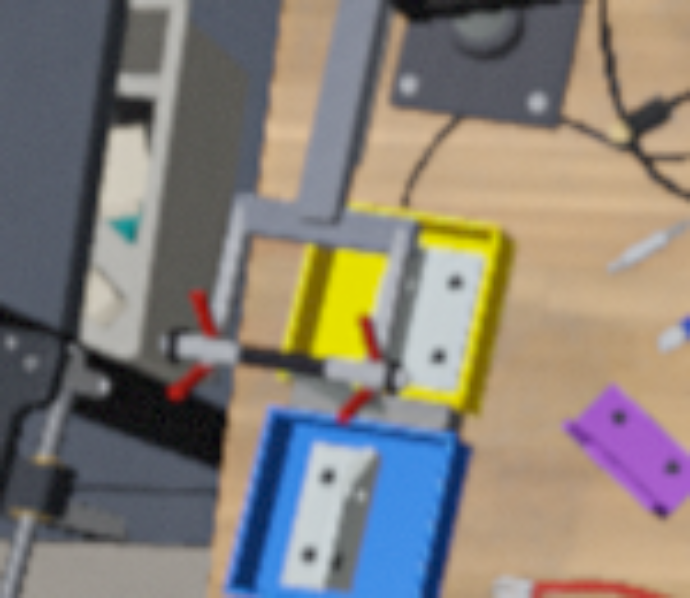

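View pics/qc_scene.png

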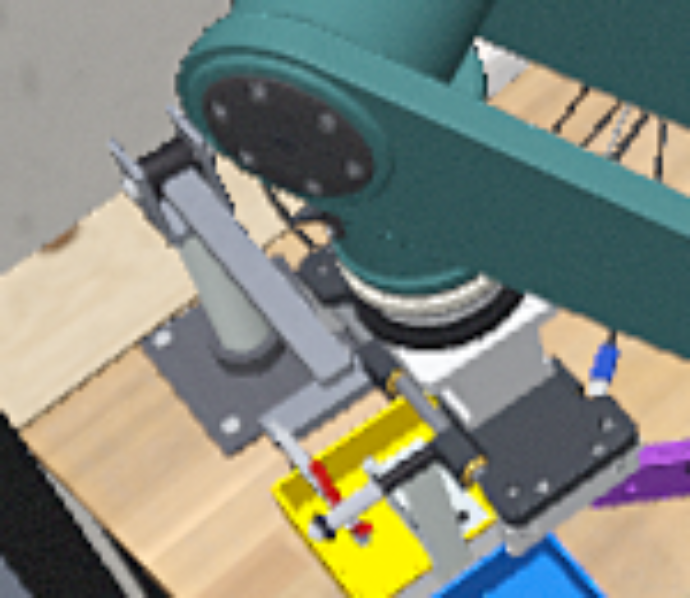

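Run:
```python
from plant import order
print(order.finish_job())
```

```text
the job is handed in; nothing more can be done
None
```

The caddy is loaded and hanging in the balance arm, and I have handed the job in at about 37 s of the 72 s allowed. No verdict came back.

**What I did:** I stood the left-hand bracket in the blue tray and the right-hand one in the yellow tray. Then I lifted the caddy by its sleeve, brought it in from the robot's side and lowered the bar into both notches. I kept hold while the arm sank about 67 mm. Before opening, the gripper still carried only about 0.1 N vertically.

**Last checks:**
- **Bar and notches:** the last pictures show the bar between the horns of both tines. It is at about (0.535, 0.249, 0.205), and the network puts the fork at (0.537, 0.255, 0.200).
- **Caddy:** it hangs clear of the bench with its underside about 38 mm up. It looks level, but I did not measure the tilt.
- **Brackets:** both stand in their own trays, with their origins about 5 mm above the caddy's underside.
- **Other things on the bench:** the side cutter, box, mouse, tape roll and purple look-alike are within a few mm of where they started.
- **Robot:** it stands clear, and the contact force reads about zero.

**What went wrong or disagreed:**
- My first grip on the left-hand bracket was too high and tilted, because the arm fell short while descending. I opened, came back in and gripped it again, and the bracket hardly moved.
- About 0.8 N of sideways force in both x and y remained just before release. It was gone once the gripper opened.
- The scene camera did not find the fork in the final picture, so the fork position above comes from the top camera only. Its y reading differs from the bar's by 5 to 8 mm, but it had read up to 8 mm too high against the horns before the hang as well.

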